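Sort clutch parts into their bench trays

ROBOT

A 7-joint arm with a two-finger parallel gripper is mounted at the origin on a cart in front of the work surface, level with it; the furniture and walls round the work are solid. World frame = base frame: x ahead of the robot, y to its left, z up, the work surface at z = 0. Lengths are in m, angles in rad, forces in N, time in s.
With the tool pointing down it reaches from about 0.425 to 0.875 m from the base axis. Payload 4.7 kg.
Tool frame: the origin (TCP) lies on the centre line of the jaws, within the pads' length; the fingertips stand 14 mm ahead of it and the grasp point (between the pads) lies 5 mm behind it; z points along the fingers, y is the direction in which the jaws open and shut (so a half turn about z gives the same grasp; the last joint's range is limited). The gripper opens to 87 mm and grips with 3 to 60 N. Pads are 19 mm wide; open, the fingers measure 117 mm over their backs; the gripper's body (75 mm by 190 mm) begins 51 mm behind the grasp point.
Start: joints at [1.362, 0.321, -0.07, 1.45, 0.023, 1.371, -0.057], TCP at [0.144, -0.634, 0.237] pointing down, gripper open.
Joint ranges: [-2.86, 2.86], [-0.3, 2.09], [-1.38, 1.24], [0.06, 2.45], [-1.56, 4.7], [0.09, 2.05], [-2.69, 2.69]. Speed limits (rad/s): [2.57, 2.57, 3.14, 3.14, 3.14, 3.14, 3.14].

INTERFACE

Orientations are given as a rotation vector (axis times angle).
In Python, from bench import ctrl gives the robot as it stands. The module is installed in compiled form; this text tells all that it offers.
- The arm moves only by the tool step_arm, never from a script. Its argument "plan" is a list of rows, each a list of 3 entries, a list of its own where there are three numbers: the turn, a rotation vector about the tool's x, y, z in rad, then the shift along the tool's x, y, z in m, then the closure in counts, from 0 (fully open) to 255 (shut). In form: [[[rx, ry, rz], [x, y, z], hand], ...]. A call has exactly 10 rows; each row is the pose to reach, as a shift and turn from the pose commanded when the call began, along the tool's axes at that moment; what a row does not reach only later rows make up. A row lasts 1/8 s, in which the tool goes at most 62.5 mm and 10.7 degrees, less where a joint would pass 70% of its speed; a pose out of reach is approached as far as the arm can. A call with a gripper value outside its range is refused whole. The fingers move at their own pace and stop on an object; "squeeze" is the grip in N (left out, the last holds). Time passes only in rows, so rows that repeat a pose let the fingers close, or fill a call up. It gives the time, the measured TCP pose, the force and the opening at its end, in the units of the state.
- ctrl.get_state(): the state, without advancing time (a new reading comes with each control period).
- ctrl.get_image(name): name is "side" or "top"; returns the picture (384x512x3 uint8, red, green, blue); there is no depth.
- ctrl.calibration(name): a dict with "fov_y" (degrees; the focal length in pixels is half the picture's height over the tangent of half this angle, whatever the lens; pixels are square), "cx", "cy" (the principal point, pixels), "rvec" (rotation vector, rad) and "tvec" (3), from world to camera coordinates, as OpenCV has them. Camera axes: x right, y down, z forward; pixel columns grow to the right and rows downward; lengths in m; the calibration is good to about 2 mm. A picture is of the moment at which its call begins. calibration takes no time and is no camera call.
- ctrl.close_job(): hands the job in, once; it reports no verdict.
Trained networks look in the newest picture that a camera, given by its name, has taken for a name from the list of things; names that differ only in an ending like _2 or _b are one class to them, and where a whole thing is asked for, a point or a joint stands for the part that bears it (a point fixed in the world has none). Each returns a list of dicts, best first, with "score" (0 to 1); they miss things now and then, are a little off and sometimes report something else, mostly with a low value. They report only what shows in the picture. A call takes as long as a camera call. They do not tell look-alikes from the thing itself.
- ctrl.cut_out(camera, label): "pixels" (384x512 bool, what is visible of it) and "rect" ([left, top, width, height] in pixels, round what is visible of it).
The state is a dict: "time": time; "joint_positions": joint angles; "qd": joint speeds; "joint_torque": joint torques, N m; "position": TCP position; "tool_rot": TCP orientation; "ft_force": force on the tool from outside, world axes, zero at the start; "torque": the same for the moment, N m; "grip_width": opening from 0.0 (shut) to 1.0 (fully open).
Only numpy, scipy, OpenCV 4.12 (cv2) and the standard library are available. Lean on these libraries where they do the work, as an engineer would, in place of code of your own. Each camera call takes 0.05 s, during which the arm holds its last target.

TASK

The clutch parts lie mixed at the front of the bench; sort them into the four blue trays, each next to the one of its own kind that is already there. The bearing goes flat down over the free cone in the bearing tray and the spring stands over the free post in the spring tray; the dark lining lies flat in the middle of the free bay of the lining tray, lengthwise, and the red-brown friction block stands in the middle of the free bay of the block tray, crosswise, each turned like the one behind it. Do not shift the lining and the block that are already in the trays, and leave every part released and at rest.

Things in the scene. Friction and masses are not known exactly. Their poses are not given: they have to be found in the camera images.
- bearing_center (a point): Centre of the loose release bearing: a grey steel ring, 45 mm outer diameter, bore about 18 mm clear, 14 mm tall (outer ring 12 mm), lying flat, z up. The point is on its axis, 7 mm above its underside; it can be gripped across the outer ring.
- spring_center (a point): Centre of the loose coil spring: dark steel, standing upright, 39 mm outer diameter, about 26 mm clear inside, 66 mm tall, stiff enough to count as rigid. The point is on its axis, 33 mm above its underside; it can be gripped across the coils.
- lining_center (a point): Centre of the loose dark lining: a metal backing plate 40 mm (its own x) by 61 mm (its own y) and 5 mm thick, with a black-grey friction pad, 34 by 56 mm, on top; 14 mm tall in all. It lies flat, pad up, z up, at any yaw. The point is 7 mm above its underside; it can be gripped across its 40 mm width.
- block_center (a point): Centre of the loose red-brown friction block: 100 mm long (its own x), 25 mm thick (its own y), 50 mm tall, standing on its long edge, z up, at any yaw. The point is 25 mm above its underside; it can be gripped across its thickness.
- bearing_place (a point): Foot of the free brass cone in the bearing tray, on the floor (4 mm above the bench); z up, x along the tray, away from the robot. Cone 13 mm across at its foot, 5 at its tip, 25 tall. The one 82 mm further along x carries a fixed bearing, 48 across, 18 tall. All four trays: blue steel, fixed, 170 mm (x) by 126 (y), rim 12 high, 4 thick; this point lies 41 nearer than the tray's middle.
- spring_place (a point): Foot of the free steel post in the spring tray, on the floor (4 mm above the bench); z up, x along the tray, away from the robot. Post 8 mm across, 40 tall, round-nosed, with a foot flange 16 across and 3 high that fits inside the spring. The post 82 mm further along x carries a fixed spring, 39 across, 68 tall. The four trays stand side by side in any order.
- lining_place (a point): Middle of the free bay of the lining tray, on the floor (4 mm above the bench); z up, x along the tray, away from the robot. The bay is 79 mm along x, from the near rim (12 high) to a rib 6 high across the tray's middle, and 118 mm along y. The lining lies in it with its 61 mm length along x, in line with the one in the far bay.
- block_place (a point): Middle of the free bay of the block tray, on the floor (4 mm above the bench); z up, x along the tray, away from the robot. The bay is 79 mm along x, from the near rim (12 high) to a rib 6 high across the tray's middle, and 118 mm along y. The block stands in it with its 100 mm length along y, parallel to the one in the far bay.
- lining_mate_center (a point): Centre of the other dark lining, loose, in the far bay of the lining tray, 82 mm along the tray's x from lining_place: 40 by 65 by 14 mm, flat, its length along the tray. The point is 7 mm above its underside. To be left as it lies.
- block_mate_center (a point): Centre of the other red-brown block, loose, in the far bay of the block tray, 82 mm along the tray's x from block_place: 100 by 25 by 54 mm tall, standing across the tray. The point is 27 mm above its underside. To be left as it stands.
Things that resemble listed ones, but are neither listed nor needed, are in the scene too. Of the things that look like the part that bears spring_center, take the one that is farthest to the robot's right at the start.

How it is judged:
By the outcome, as a careful person would: the job done as asked, in the order asked, and still so for the second after the job is handed in, with the robot touching nothing.
It also fails if it takes over 120 s, if anything falls off the work surface, if the arm or the gripper's body presses on something with over 40 N, if the wrist force passes 120 N, or if a joint passes its speed limit or range.

## Working session

There is one attempt and no reset: what is moved stays moved. The work goes in short steps, Python scripts to look and compute and a tool call to move; the robot and the scene stay as the last step left them, time stands still between calls to the robot, and variables do not carry over. Pictures are saved under pics/ and viewed, and the job is handed in when it is done.

Besides the shell and the picture viewer there is one more tool, called after "Emit:" as a command line: name --argument value ..., lists and objects as JSON in quotes. step_arm: Moves the arm, as the interface text tells. Its arguments: {"type":"object","properties":{"plan":{"type":"array"},"squeeze":{"type":"number"}},"required":["plan"]}

```bash
mkdir -p pics; ls; python3 - <<'E'
from bench import ctrl
import cv2, numpy as np
s=ctrl.get_state()
for k,v in s.items(): print(k,np.round(v,3))
for n in("side","top"):
    im=ctrl.get_image(n); cv2.imwrite(f"pics/{n}0.png",im[:,:,::-1])
    c=ctrl.calibration(n); print(n,c)
    R=cv2.Rodrigues(np.array(c["rvec"]))[0]; print(-R.T@np.array(c["tvec"]), R[2])
E
```

```text
pics
time 0.0
joint_positions [ 1.362  0.322 -0.07   1.452  0.023  1.371 -0.057]
qd [ 0.001  0.     0.    -0.001 -0.     0.001  0.001]
joint_torque [-0.0000e+00 -4.9128e+01 -4.0400e-01 -3.1252e+01 -6.4000e-02  4.4000e-02
  0.0000e+00]
position [ 0.143 -0.633  0.235]
tool_rot [-3.12e+00 -3.49e-01  1.00e-03]
ft_force [-0.864  0.103  0.842]
torque [ 0.002 -0.031 -0.019]
grip_width 1.002
side {'fov_y': 56.02156421732456, 'cx': 256.13987635064643, 'cy': 186.99333157019882, 'rvec': array([-0.01094745,  2.74071902, -1.49688954]), 'tvec': array([0.52291436, 0.0736005 , 1.10359465])}
[0.53834389 0.88724242 0.64789224] [-0.01306712 -0.84133955 -0.54034897]
top {'fov_y': 49.468576098698634, 'cx': 260.80627131230403, 'cy': 189.8981888964096, 'rvec': array([ 2.16080201, -2.15681265,  0.14185228]), 'tvec': array([-0.01107019,  0.52797212,  1.076375  ])}
[ 0.38859276 -0.00436228  1.13421201] [ 0.125619   -0.00516558 -0.99206511]
```

View pics/top0.png

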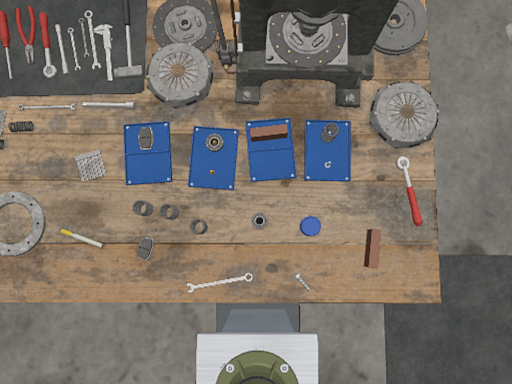

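View pics/side0.png

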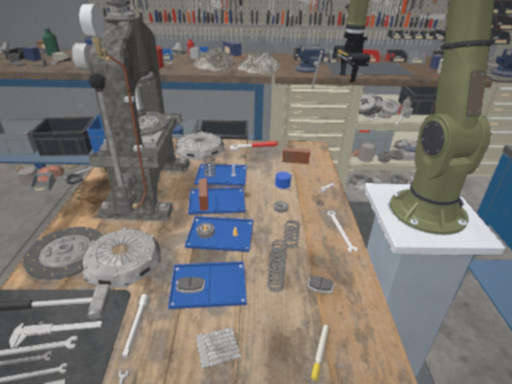

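```bash
cat > h.py <<'E'
from bench import ctrl
import cv2, numpy as np
def cam(n):
    c=ctrl.calibration(n); R=cv2.Rodrigues(np.array(c["rvec"]))[0]; t=np.array(c["tvec"])
    f=192/np.tan(np.radians(c["fov_y"]/2)); K=np.array([[f,0,c["cx"]],[0,f,c["cy"]],[0,0,1]])
    return K,R,t
def at_z(n,px,z):
    K,R,t=cam(n); px=np.atleast_2d(px).astype(float)
    d=(R.T@np.linalg.inv(K)@np.c_[px,np.ones(len(px))].T).T; o=-R.T@t
    return o+d*((z-o[2])/d[:,2])[:,None]
def proj(n,P):
    K,R,t=cam(n); P=np.atleast_2d(P); q=(K@(R@P.T+t[:,None])).T; return q[:,:2]/q[:,2:]
def tri(p1,p2,n1="top",n2="side"):
    Ps=[]
    for n in(n1,n2):
        K,R,t=cam(n); Ps.append(K@np.c_[R,t])
    X=cv2.triangulatePoints(Ps[0],Ps[1],np.array(p1,float),np.array(p2,float))[:,0]; return X[:3]/X[3]
E
python3 - <<'E'
from h import *
for n in("top","side"):
    im=ctrl.get_image(n)
    for L in "bearing_center spring_center lining_center block_center bearing_place spring_place lining_place block_place".split():
        try: r=ctrl.cut_out(n,L)
        except Exception as e: print(n,L,e); continue
        for d in r:
            ys,xs=np.nonzero(d["pixels"]); c=(xs.mean(),ys.mean())
            print(n,L,round(d["score"],2),d["rect"],np.round(c,1),len(xs),np.round(at_z(n,c,0.01)[0],3) if n=="top" else "")
im=cv2.imread("pics/top0.png"); cv2.imwrite("pics/crop1.png",cv2.resize(im[110:265,110:390],None,fx=2.8,fy=2.8,interpolation=cv2.INTER_CUBIC))
im=cv2.imread("pics/side0.png"); cv2.imwrite("pics/crop2.png",cv2.resize(im[130:310,150:350],None,fx=3.3,fy=3.3,interpolation=cv2.INTER_CUBIC))
E
```

```text
top bearing_center 0.54 [250.7, 212.3, 21.8, 13.2] [259.3 220.4] 238 [ 0.448 -0.006  0.01 ]
top spring_center 0.63 [130.1, 198.9, 23.8, 21.3] [142.3 207.7] 231 [0.482 0.31  0.01 ]
top spring_center 0.57 [190.3, 216.2, 18.7, 19.3] [198.2 226.5] 198 [0.431 0.158 0.01 ]
top spring_center 0.5 [159.4, 201.5, 18.7, 14.7] [167.8 210.7] 208 [0.474 0.241 0.01 ]
top lining_center 0.81 [135.1, 235.8, 19.5, 26.3] [144.5 247.9] 333 [0.374 0.3   0.01 ]
top block_center 0.96 [365.2, 229.4, 17.4, 37.1] [371.8 247.5] 616 [ 0.376 -0.307  0.01 ]
top bearing_place 0.87 [190.0, 126.6, 48.2, 65.0] [212.7 157. ] 2776 [0.622 0.122 0.01 ]
top spring_place 0.65 [304.7, 119.2, 47.3, 62.2] [326.8 150. ] 2839 [ 0.642 -0.192  0.01 ]
top lining_place 0.91 [127.2, 119.3, 44.0, 66.7] [147.1 154.2] 2528 [0.629 0.302 0.01 ]
top block_place 0.77 [240.2, 116.4, 57.0, 64.8] [270.9 153. ] 2173 [ 0.633 -0.038  0.01 ]
top block_place 0.75 [191.1, 220.2, 14.8, 11.9] [197.6 226.4] 99 [0.432 0.16  0.01 ]
side bearing_center 0.71 [167.7, 263.1, 80.6, 44.8] [210.3 284.7] 2943 
side bearing_center 0.46 [277.2, 201.7, 14.5, 10.0] 
[... 152 characters left out ...]
] 248 
side spring_center 0.6 [267.8, 260.4, 18.8, 29.7] [276.  274.3] 450 
side lining_center 0.7 [306.9, 277.0, 25.7, 16.3] [320.7 283.7] 342 
side block_center 0.88 [282.7, 150.2, 29.2, 14.7] [296.2 155. ] 400 
side block_center 0.6 [176.1, 274.7, 28.0, 16.1] [190.3 284.1] 393 
side bearing_place 0.72 [184.6, 213.2, 67.5, 40.6] [220.2 233.4] 2079 
side bearing_place 0.4 [196.9, 160.6, 51.9, 24.6] [221.9 173.2] 1017 
side spring_place 0.96 [197.7, 155.8, 53.4, 31.1] [221.7 172.8] 1149 
side lining_place 0.82 [168.3, 260.9, 80.0, 45.4] [210.  284.9] 2785 
side lining_place 0.43 [190.5, 187.9, 57.7, 24.6] [219.  200.5] 1251 
side block_place 0.56 [190.4, 186.1, 56.9, 26.3] [218.8 200.3] 1198
```

View pics/crop1.png

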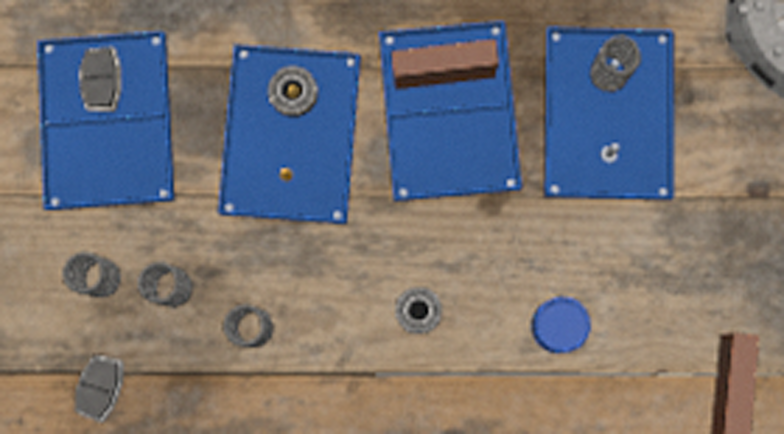

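View pics/crop2.png

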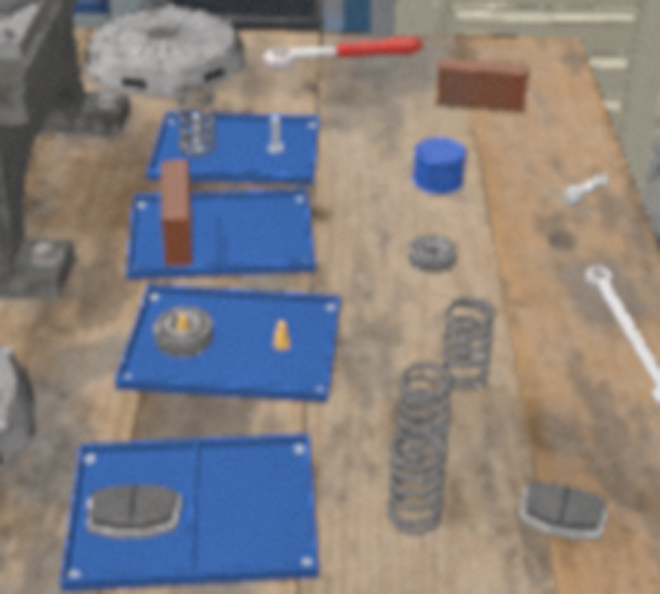

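```bash
cat >> h.py <<'E'
from scipy.optimize import minimize
def hullmask(pts,S=4):
    # soft mask via supersampling
    h=cv2.convexHull(np.float32(pts)); m=np.zeros((384*S,512*S),np.uint8)
    q=np.round(((h.reshape(-1,2)+0.5)*S-0.5)*16).astype(np.int32)
    cv2.fillConvexPoly(m,q.reshape(-1,1,2),255,shift=4)
    return cv2.resize(m,(512,384),interpolation=cv2.INTER_AREA).astype(float)/255
def box(lx,ly,z0,z1):
    return np.array([[a*lx/2,b*ly/2,z] for a in(-1,1) for b in(-1,1) for z in(z0,z1)])
def cyl(d,z0,z1):
    a=np.linspace(0,2*np.pi,48,endpoint=False); c=np.c_[np.cos(a),np.sin(a)]*d/2
    return np.r_[np.c_[c,0*a+z0],np.c_[c,0*a+z1]]
def place(model,p):
    c,s=np.cos(p[2]),np.sin(p[2]); R=np.array([[c,-s,0],[s,c,0],[0,0,1]])
    return model@R.T+np.array([p[0],p[1],0])
def hullof(mask):
    mask=np.uint8(mask); n,l,st,_=cv2.connectedComponentsWithStats(mask)
    c=[cv2.findContours(np.uint8(l==i),cv2.RETR_EXTERNAL,cv2.CHAIN_APPROX_NONE)[0][0].reshape(-1,2) for i in range(1,n) if st[i,4]>25]
    return np.concatenate(c)
def filled(mask):
    h=cv2.convexHull(hullof(mask)); m=np.zeros((384,512),np.uint8); cv2.fillConvexPoly(m,h,1); return m.astype(float)
def fit(model,obs,p0,yaw=True):
    # obs: dict cam->mask(float)
    def cost(p):
        pp=[p[0],p[1],p[2] if yaw else 0]
        return sum(np.abs(hullmask(proj(n,place(model,pp)))-m).sum() for n,m in obs.items())
    k=3 if yaw else 2; x0=np.array(p0[:k],float)
    sim=np.vstack([x0]+[x0+np.eye(k)[i]*([.008,.008,.12][i]) for i in range(k)])
    r=minimize(cost,x0,method="Nelder-Mead",options=dict(initial_simplex=sim,xatol=1e-4,fatol=.05,maxiter=200))
    return r.x,r.fun
E
cat > f1.py <<'E'
from h import *
im={n:ctrl.get_image(n) for n in("top","side")}
blue={}
for n in im:
    hsv=cv2.cvtColor(im[n],cv2.COLOR_RGB2HSV); blue[n]=(cv2.inRange(hsv,(100,120,40),(125,255,255))>0)
    cv2.imwrite(f"pics/blue_{n}.png",np.uint8(blue[n])*255)
T=dict(bearing=(.622,.122),spring=(.642,-.192),lining=(.629,.302),block=(.633,-.038))
for k,c in T.items():
    obs={}
    for n in im:
        p=proj(n,[[c[0],c[1],.01]])[0].astype(int)
        nl,l,st,_=cv2.connectedComponentsWithStats(np.uint8(blue[n]))
        # components near centre
        w=l[p[1]-12:p[1]+13,p[0]-12:p[0]+13]; ids=[i for i in np.unique(w) if i and st[i,4]>100]
        obs[n]=filled(np.isin(l,ids))
        print(k,n,[st[i].tolist() for i in ids])
    m=box(.170,.126,0,.012)
    for o in ({"top":obs["top"]},{"side":obs["side"]},obs):
        x,f=fit(m,o,(c[0],c[1],0)); 
        pl=place(np.array([[-.041,0,.004]]),x)[0]; mt=place(np.array([[.041,0,.004]]),x)[0]
        print(k,list(o),np.round(x,4),round(f,1),"near",np.round(pl[:2],4),"far",np.round(mt[:2],4))
E
python3 f1.py
```

```text
bearing top [[188, 127, 51, 63, 2408]]
bearing side [[186, 217, 67, 34, 1555]]
bearing ['top'] [ 0.621   0.1213 -0.0707] 75.4 near [0.5801 0.1242] far [0.6619 0.1184]
bearing ['side'] [ 0.6218  0.1199 -0.0588] 149.5 near [0.5808 0.1223] far [0.6627 0.1175]
bearing ['top', 'side'] [ 0.621   0.1212 -0.0709] 230.5 near [0.5801 0.1241] far [0.6619 0.1183]
spring top [[305, 120, 45, 61, 2352]]
spring side [[195, 165, 51, 20, 679]]
spring ['top'] [ 0.6438 -0.1931 -0.012 ] 125.3 near [ 0.6028 -0.1926] far [ 0.6848 -0.1936]
spring ['side'] [ 0.6447 -0.1968  0.0294] 130.5 near [ 0.6037 -0.198 ] far [ 0.6857 -0.1956]
spring ['top', 'side'] [ 0.6437 -0.1937  0.0027] 268.9 near [ 0.6027 -0.1938] far [ 0.6847 -0.1936]
lining top [[124, 121, 48, 64, 2381]]
lining side [[169, 262, 77, 47, 2637]]
lining ['top'] [0.6343 0.3026 0.0837] 89.3 near [0.5935 0.2991] far [0.6752 0.306 ]
lining ['side'] [0.6352 0.3021 0.0871] 168.6 near [0.5944 0.2986] far [0.6761 0.3057]
lining ['top', 'side'] [0.6349 0.3023 0.0823] 259.6 near [0.5941 0.299 ] far [0.6758 0.3057]
block top [[245, 118, 51, 64, 2117]]
block side [[189, 188, 56, 26, 1084]]
block ['top'] [ 0.645  -0.0355  0.0948] 60.0 near [ 0.6042 -0.0394] far [ 0.6858 -0.0316]
block ['side'] [ 0.6458 -0.0372  0.0914] 114.0 near [ 0.605  -0.0409] far [ 0.6866 -0.0334]
block ['top', 'side'] [ 0.6451 -0.0357  0.0948] 179.8 near [ 0.6043 -0.0396] far [ 0.686  -0.0318]
```

```bash
cat > f2.py <<'E'
from h import *
im={n:ctrl.get_image(n) for n in("top","side")}
P=dict(bearing=(cyl(.045,0,.013),(.448,-.006,0),False),spring=(cyl(.039,0,.066),(.431,.158,0),False),
 lining=(box(.040,.061,0,.009),(.374,.30,-.1),True),block=(box(.1,.025,0,.05),(.376,-.307,0),True))
res={}
for k,(m,p0,yaw) in P.items():
    obs={}
    for n in im:
        e=proj(n,[[p0[0],p0[1],m[:,2].max()/2]])[0]
        best=None
        for d in ctrl.cut_out(n,k+"_center"):
            ys,xs=np.nonzero(d["pixels"]); dd=np.hypot(xs.mean()-e[0],ys.mean()-e[1])
            if dd<14 and (best is None or dd<best[0]): best=(dd,d["pixels"])
        if best: obs[n]=filled(best[1])
        else: print("missed",k,n)
    for o in [{n:obs[n]} for n in obs]+[obs]:
        b=min((fit(m,o,(p0[0],p0[1],y),yaw) for y in ([p0[2]] if not yaw else [-.4,-.15,0.1,.35])),key=lambda r:r[1])
        print(k,list(o),np.round(b[0],4),round(b[1],1),"area",[int(v.sum()) for v in o.values()])
    res[k]=list(b[0])+([0] if not yaw else [])
T=dict(bearing=(.621,.1212,-.0709),spring=(.6437,-.1935,0),lining=(.6349,.3023,.0823),block=(.6451,-.0357,.0948))
for n in im:
    S=3; v=cv2.resize(im[n][:,:,::-1],None,fx=S,fy=S,interpolation=cv2.INTER_CUBIC)
    def dr(model,p,col):
        h=cv2.convexHull(np.float32(proj(n,place(model,p)))).reshape(-1,2); cv2.polylines(v,[np.int32(((h+.5)*S))],True,col,1)
    for k in P: dr(P[k][0],res[k],(0,255,0))
    for k in T:
        dr(box(.17,.126,.012,.012),T[k],(0,255,255))
        for dx,z in((-.041,{"bearing":.029,"spring":.044}.get(k,.004)),):
            q=proj(n,place(np.array([[dx,0,z]]),T[k]))[0]; cv2.drawMarker(v,tuple(np.int32((q+.5)*S)),(0,0,255),cv2.MARKER_CROSS,8,1)
    c=(110,110,385,280) if n=="top" else (150,130,350,310)
    cv2.imwrite(f"pics/ov_{n}.png",v[c[1]*S:c[3]*S,c[0]*S:c[2]*S][:600,:800])
E
python3 f2.py
```

```text
missed bearing side
bearing ['top'] [ 0.4492 -0.0053] 17.7 area [243]
bearing ['top'] [ 0.4492 -0.0053] 17.7 area [243]
spring ['top'] [0.4325 0.1538] 16.8 area [226]
spring ['side'] [0.4307 0.147 ] 140.3 area [269]
spring ['top', 'side'] [0.4319 0.1538] 162.3 area [226, 269]
missed lining top
lining ['side'] [0.3727 0.2995 1.3254] 63.3 area [372]
lining ['side'] [0.3727 0.2995 1.3254] 63.3 area [372]
block ['top'] [ 0.3763 -0.3028 -0.1085] 43.2 area [589]
block ['side'] [ 0.373  -0.306  -0.1743] 32.5 area [428]
block ['top', 'side'] [ 0.3756 -0.3029 -0.1076] 89.9 area [589, 428]
```

View pics/ov_top.png

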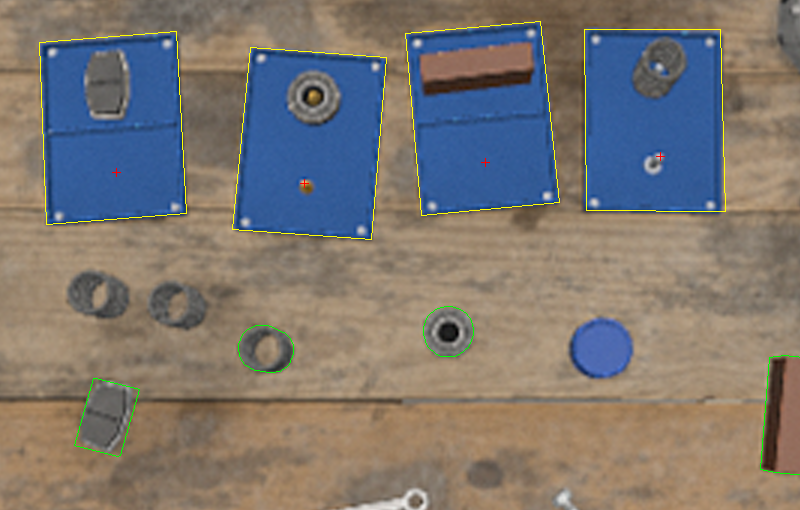

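View pics/ov_side.png

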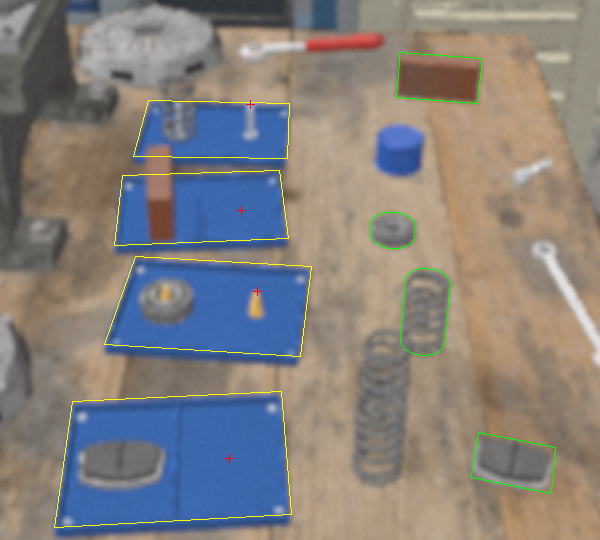

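```bash
python3 - <<'E'
from h import *
im=cv2.imread("pics/top0.png"); s=cv2.imread("pics/side0.png")
a=[cv2.resize(i[y:y+40,x:x+40],(390,290 if 0 else 390),interpolation=cv2.INTER_CUBIC) for i,x,y in((im,126,119),(im,126,228))]
b=[cv2.resize(i[y:y+26,x:x+52],(390,195),interpolation=cv2.INTER_CUBIC) for i,x,y in((s,165,271),(s,295,271))]
cv2.imwrite("pics/lin.png",np.vstack([np.hstack(a),np.hstack(b)]))
E
```

```text
(no output)
```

View pics/lin.png

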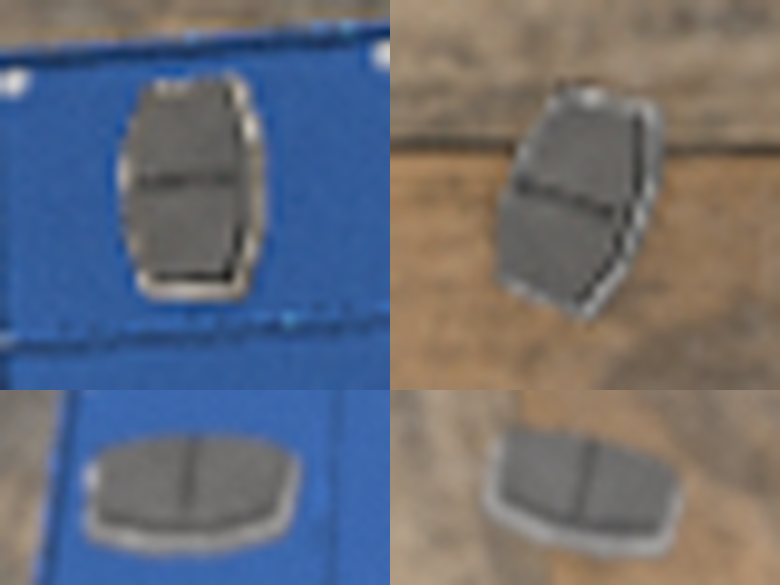

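```bash
cat > mv.py <<'E'
import sys
from h import *
from scipy.spatial.transform import Rotation as Ro
# usage: mv.py x y z thetadeg [more quads]  -> shifts from measured pose
def go(targets):
    s=ctrl.get_state(); p=np.array(s["position"]); R=Ro.from_rotvec(s["tool_rot"])
    y=R.as_matrix()[:,1]
    print("t",round(s["time"],2),"pos",np.round(p,4),"theta",round(np.degrees(np.arctan2(y[1],y[0])),2),"tilt",np.round(R.as_matrix()[:2,2],4),"F",np.round(s["ft_force"],1),"grip",round(87*s["grip_width"],1),"q",np.round(s["joint_positions"],2))
    for x in targets:
        th=np.radians(x[3]); yy=np.array([np.cos(th),np.sin(th),0]); zz=np.array([0,0,-1.]); T=Ro.from_matrix(np.c_[np.cross(yy,zz),yy,zz])
        print(x,"-> turn",np.round((R.inv()*T).as_rotvec(),4),"shift",np.round(R.inv().apply(np.array(x[:3])-p),4))
if __name__=="__main__":
    a=list(map(float,sys.argv[1:])); go([a[i:i+4] for i in range(0,len(a),4)])
E
python3 mv.py .45 -.3 .2 -90; python3 -c "
from h import *
print(at_z('top',[(300,65),(247,100),(350,105)],.4)); print(at_z('top',[(247,100),(350,105)],.0))"
```

```text
t 1.6 pos [ 0.1436 -0.634   0.2366] theta -77.23 tilt [-0.     -0.0001] F [-0.4  0.5 -0.2] grip 86.9 q [ 1.36  0.32 -0.07  1.45  0.02  1.37 -0.06]
[0.45, -0.3, 0.2, -90.0] -> turn [1.000e-04 0.000e+00 2.229e-01] shift [ 0.3726 -0.258   0.0365]
[[ 0.71421466 -0.08021594  0.4       ]
 [ 0.64690136  0.0172641   0.4       ]
 [ 0.6380862  -0.17072219  0.4       ]]
[[ 0.78762835  0.02904619  0.        ]
 [ 0.77401067 -0.26135536  0.        ]]
```

Candidates for what I want:
- **Spring:** (142,208), (169,212) and (199,227) in the top view. I take (199,227), the one farthest to the right. The fixed spring at (330,132) is not a candidate.
- **Bearing:** the ring at (260,220). The blue cap at (310,226) and the fixed bearing at (214,142) are ruled out.
- **Lining:** (145,248). The mate at (146,138) stays.
- **Block:** (372,248). The mate at (269,132) stays.

The crops agree with these choices. I'll start with the bearing.

Emit:
step_arm --plan '[[[0,0,0.223],[0.373,-0.258,0.037],0],[[0,0,0.223],[0.373,-0.258,0.037],0],[[0,0,0.223],[0.373,-0.258,0.037],0],[[0,0,0.223],[0.373,-0.258,0.037],0],[[0,0,0.223],[0.373,-0.258,0.037],0],[[0,0,0.223],[0.373,-0.258,0.037],0],[[0,0,0.223],[0.373,-0.258,0.037],0],[[0,0,0.223],[0.373,-0.258,0.037],0],[[0,0,0.223],[0.373,-0.258,0.037],0],[[0,0,0.223],[0.373,-0.258,0.037],0]]' --squeeze 30

```text
time: 2.85
position: [0.4489, -0.3021, 0.1996]
tool_rot: [3.141, -0.005, -0.001]
ft_force: [-0.5, 0.2, -0.5]
grip_width: 1.001
```

```bash
python3 mv.py .449 -.005 .09 -90 .449 -.005 .017 -90
```

```text
t 2.85 pos [ 0.4489 -0.3021  0.1996] theta -90.2 tilt [-0.0008 -0.001 ] F [-0.5  0.2 -0.5] grip 87.0 q [ 0.87  0.13 -0.36  1.76  0.05  1.26 -1.07]
[0.449, -0.005, 0.09, -90.0] -> turn [ 0.001   0.0008 -0.0034] shift [-0.0009 -0.2972  0.1093]
[0.449, -0.005, 0.017, -90.0] -> turn [ 0.001   0.0008 -0.0034] shift [-0.0008 -0.2973  0.1823]
```

Emit:
step_arm --plan '[[[0,0,0],[-0.002,-0.06,0],0],[[0,0,0],[-0.002,-0.12,0],0],[[0,0,0],[-0.002,-0.18,0.03],0],[[0,0,0],[-0.002,-0.24,0.07],0],[[0,0,0],[-0.002,-0.28,0.1],0],[[0,0,0],[-0.002,-0.295,0.11],0],[[0,0,0],[-0.002,-0.295,0.11],0],[[0,0,0],[-0.002,-0.295,0.11],0],[[0,0,0],[-0.002,-0.295,0.11],0],[[0,0,0],[-0.002,-0.295,0.11],0]]'

```text
time: 4.1
position: [0.4489, -0.006, 0.09]
tool_rot: [3.141, -0.003, 0.002]
ft_force: [0.5, -0.1, -0.7]
grip_width: 0.996
```

```bash
python3 - <<'E'
from h import *
import mv
mv.go([[.449,-.005,.017,-90]])
v=[]
for i in range(2):
    im=ctrl.get_image("side"); v.append(im); print(np.round(ctrl.get_state()["position"],4))
    if i==0: im2=ctrl.get_image("top")
c=proj("side",[[.449,-.005,.007]])[0].astype(int); t=proj("top",[[.449,-.005,.007]])[0].astype(int)
a=cv2.resize(v[0][c[1]-60:c[1]+40,c[0]-50:c[0]+50,::-1],(400,400)); b=cv2.resize(im2[t[1]-50:t[1]+50,t[0]-50:t[0]+50,::-1],(400,400))
cv2.imwrite("pics/b1.png",np.hstack([a,b]))
E
```

```text
t 4.1 pos [ 0.4489 -0.006   0.09  ] theta -90.12 tilt [ 0.001  -0.0005] F [ 0.5 -0.1 -0.7] grip 86.7 q [ 0.59  0.06 -0.64  2.08  0.04  1.01 -1.65]
[0.449, -0.005, 0.017, -90] -> turn [ 0.0005 -0.001  -0.0021] shift [ 0.0001 -0.001   0.073 ]
[ 0.4487 -0.0057  0.0899]
[ 0.4485 -0.0053  0.0897]
```

View pics/b1.png

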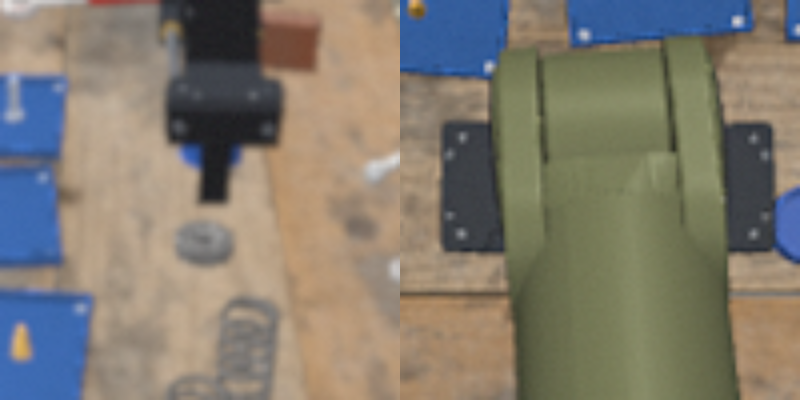

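Emit:
step_arm --plan '[[[0,0,0],[0,0,0.02],0],[[0,0,0],[0,0,0.045],0],[[0,0,0],[0,0,0.06],0],[[0,0,0],[0,0,0.068],0],[[0,0,0],[0,0,0.073],0],[[0,0,0],[0,0,0.073],0],[[0,0,0],[0,0,0.073],130],[[0,0,0],[0,0,0.073],180],[[0,0,0],[0,0,0.073],180],[[0,0,0],[0,0,0.073],180]]'

```text
time: 5.5
position: [0.4485, -0.005, 0.0166]
tool_rot: [3.141, -0.0, 0.0]
ft_force: [-0.7, -0.5, -1.0]
grip_width: 0.629
```

Emit:
step_arm --plan '[[[0,0,0],[0,0,0],180],[[0,0,0],[0,0,0],180],[[0,0,0],[0,0,-0.02],180],[[0,0,0],[0,0,-0.05],180],[[0,0,0],[0,0,-0.09],180],[[0,0,0],[0,0,-0.12],180],[[0,0,0],[0,0,-0.12],180],[[0,0,0],[0,0,-0.12],180],[[0,0,0],[0,0,-0.12],180],[[0,0,0],[0,0,-0.12],180]]'

```text
time: 6.75
position: [0.4477, -0.0048, 0.1354]
tool_rot: [-3.141, -0.0, 0.003]
ft_force: [-0.0, 0.6, -2.4]
grip_width: 0.503
```

```bash
cat > look.py <<'E'
from h import *
import sys,mv
# look.py name x y z half
n,x,y,z,h=sys.argv[1],*map(float,sys.argv[2:6])
mv.go([])
im={k:ctrl.get_image(k) for k in("side","top")}
out=[]
for k in im:
    c=np.clip(proj(k,[[x,y,z]])[0].astype(int),h,None).astype(int); h=int(h)
    w=im[k][max(0,c[1]-h):c[1]+h,max(0,c[0]-h):c[0]+h,::-1]; out.append(cv2.resize(w,(400,400),interpolation=cv2.INTER_CUBIC))
cv2.imwrite(f"pics/{n}.png",np.hstack(out))
E
python3 look.py b2 .449 -.005 .13 50
```

```text
t 6.75 pos [ 0.4477 -0.0048  0.1354] theta -90.0 tilt [-0.0021  0.0006] F [-0.   0.6 -2.4] grip 43.7 q [ 0.61 -0.01 -0.65  2.04 -0.01  1.11 -1.61]
```

View pics/b2.png

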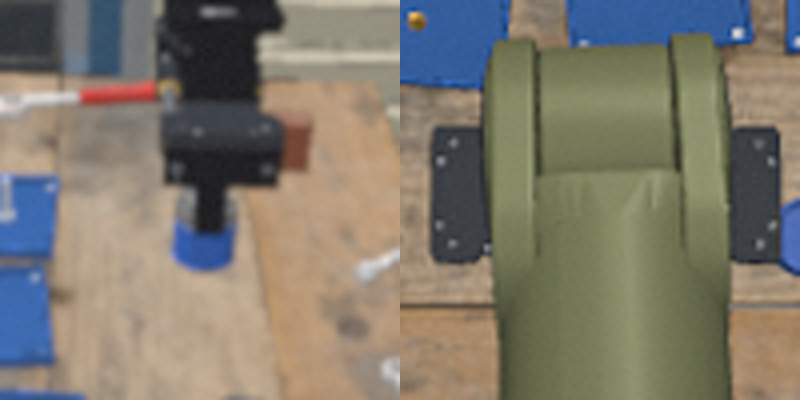

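```bash
python3 - <<'E'
from h import *
for n in("top","side"):
    im=cv2.imread(f"pics/{n}0.png")[:,:,::-1].copy(); hsv=cv2.cvtColor(im,cv2.COLOR_RGB2HSV)
    m=cv2.inRange(hsv,(8,110,90),(35,255,255))
    P0=np.array([.5801,.1242,0]); e=proj(n,[P0+[0,0,.016]])[0]; x,y=e.astype(int)
    w=np.zeros_like(m); w[y-12:y+13,x-12:x+13]=m[y-12:y+13,x-12:x+13]
    ys,xs=np.nonzero(w); cone=np.r_[cyl(.013,.004,.004),cyl(.005,.029,.029)]+P0
    hm=hullmask(proj(n,cone)); yy,xx=np.mgrid[:384,:512]
    print(n,len(xs),(xs.mean(),ys.mean()),"model",hm.sum(),((hm*xx).sum()/hm.sum(),(hm*yy).sum()/hm.sum()))
    # local gain
    for d in((.01,0,0),(0,.01,0)): print(proj(n,[P0+d])[0]-proj(n,[P0])[0])
    P0=np.array([.6027,-.1937,0]); e=proj(n,[P0+[0,0,.02]])[0]; x,y=e.astype(int)
    m=(hsv[:,:,1]<110)&(hsv[:,:,2]>110)
    w=np.zeros_like(m); w[y-12:y+13,x-9:x+10]=m[y-12:y+13,x-9:x+10]
    ys,xs=np.nonzero(w); print("post",n,len(xs),(xs.mean(),ys.mean()),xs.min(),xs.max(),ys.min(),ys.max())
    for z in(.004,.007,.044): print(z,proj(n,[P0+[0,0,z]])[0])
E
```

```text
top 12 (np.float64(211.75), np.float64(171.66666666666666)) model 19.690196078431374 (np.float64(211.83170683130848), np.float64(172.20653256323442))
[ 0.05873963 -3.57695241]
[-3.63088159 -0.00866775]
post top 33 (np.float64(327.42424242424244), np.float64(164.12121212121212)) 324 330 161 167
0.004 [327.38169811 164.49699804]
0.007 [327.5604635  164.29400965]
0.044 [329.84409759 161.70093949]
side 14 (np.float64(234.85714285714286), np.float64(232.0)) model 33.635294117647064 (np.float64(235.45353853328666), np.float64(231.38987991139086))
[-3.64269895 -0.04873348]
[-0.16634656  2.39546198]
post side 183 (np.float64(233.24043715846994), np.float64(163.4262295081967)) 224 242 158 176
0.004 [233.12197505 174.47651226]
0.007 [233.10931536 173.73449824]
0.044 [232.95044647 164.42281828]
```

Emit:
step_arm --plan '[[[0,0,0.02],[0.03,-0.03,0],180],[[0,0,0.04],[0.06,-0.06,0],180],[[0,0,0.06],[0.09,-0.09,0],180],[[0,0,0.071],[0.12,-0.12,0.02],180],[[0,0,0.071],[0.132,-0.129,0.04],180],[[0,0,0.071],[0.132,-0.129,0.057],180],[[0,0,0.071],[0.132,-0.129,0.057],180],[[0,0,0.071],[0.132,-0.129,0.057],180],[[0,0,0.071],[0.132,-0.129,0.057],180],[[0,0,0.071],[0.132,-0.129,0.057],180]]'

```text
time: 8.1
position: [0.5808, 0.1237, 0.0804]
tool_rot: [3.139, -0.113, 0.002]
ft_force: [0.4, 0.1, -2.9]
grip_width: 0.504
```

```bash
python3 look.py b3 .581 .124 .06 45
```

```text
t 8.1 pos [0.5808 0.1237 0.0804] theta -94.11 tilt [ 0.0015 -0.0004] F [ 0.4  0.1 -2.9] grip 43.9 q [ 0.32  0.41 -0.7   1.75  0.3   1.08 -2.12]
```

View pics/b3.png

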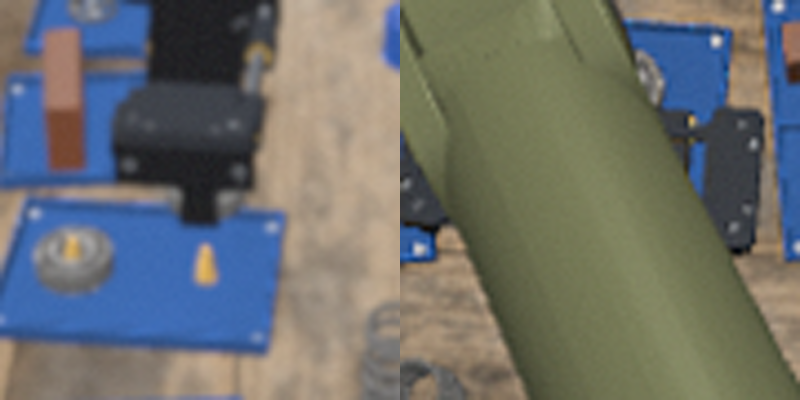

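```bash
python3 - <<'E'
from h import *
im=ctrl.get_image("side"); S=8
x0,y0=198,185
w=cv2.resize(im[y0:y0+65,x0:x0+90,::-1],None,fx=S,fy=S,interpolation=cv2.INTER_CUBIC)
def dr(P,col):
    h=cv2.convexHull(np.float32(proj("side",P))).reshape(-1,2); cv2.polylines(w,[np.int32((h+.5-[x0,y0])*S)],True,col,1)
dr(cyl(.045,.063,.077)+np.array([.581,.1243,0]),(0,255,0))
dr(np.r_[cyl(.013,.004,.004),cyl(.005,.029,.029)]+np.array([.5813,.1245,0]),(0,0,255))
cv2.imwrite("pics/b4.png",w)
E
```

```text
(no output)
```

View pics/b4.png

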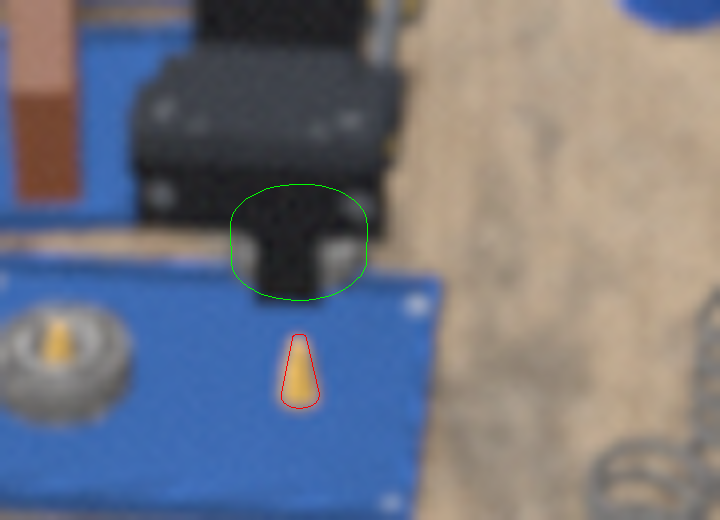

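Emit:
step_arm --plan '[[[0,0,0],[0,0,0.015],180],[[0,0,0],[0,0,0.03],180],[[0,0,0],[0,0,0.04],180],[[0,0,0],[0,0,0.048],180],[[0,0,0],[0,0,0.054],180],[[0,0,0],[0,0,0.058],180],[[0,0,0],[0,0,0.058],180],[[0,0,0],[0,0,0.058],180],[[0,0,0],[0,0,0.058],180],[[0,0,0],[0,0,0.058],180]]'

```text
time: 9.5
position: [0.5806, 0.124, 0.0217]
tool_rot: [3.14, -0.112, 0.001]
ft_force: [-0.4, 0.0, -2.1]
grip_width: 0.502
```

```bash
python3 look.py b5 .581 .124 .02 35
```

```text
t 9.5 pos [0.5806 0.124  0.0217] theta -94.08 tilt [ 0.0004 -0.0001] F [-0.4  0.  -2.1] grip 43.7 q [ 0.29  0.49 -0.67  1.79  0.36  0.99 -2.16]
```

View pics/b5.png

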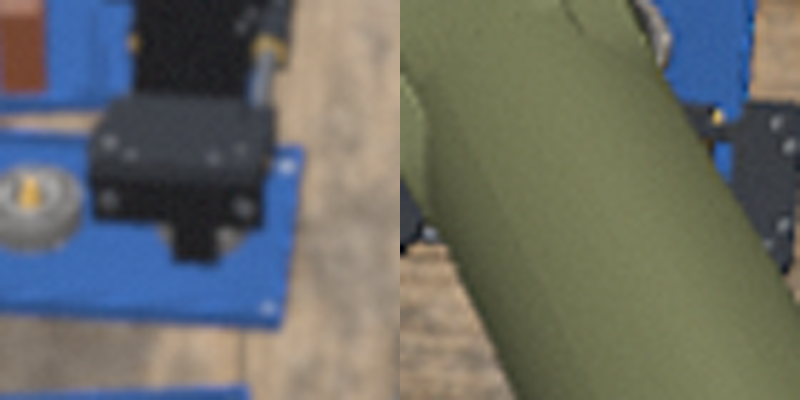

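Emit:
step_arm --plan '[[[0,0,0],[0,0,0],110],[[0,0,0],[0,0,0],90],[[0,0,0],[0,0,0],85],[[0,0,0],[0,0,0],85],[[0,0,0],[0,0,-0.01],85],[[0,0,0],[0,0,-0.03],85],[[0,0,0],[0,0,-0.06],85],[[0,0,0],[0,0,-0.1],40],[[0,0,0],[0,0,-0.138],0],[[0,0,0],[0,0,-0.138],0]]'

```text
time: 10.85
position: [0.583, 0.1252, 0.1648]
tool_rot: [-3.138, 0.111, -0.013]
ft_force: [-0.2, -0.2, 0.9]
grip_width: 0.918
```

```bash
python3 look.py b6 .581 .124 .02 35; python3 mv.py .432 .154 .15 -70
```

```text
t 10.85 pos [0.583  0.1252 0.1648] theta -94.07 tilt [0.0085 0.0008] F [-0.2 -0.2  0.9] grip 79.9 q [ 0.35  0.33 -0.73  1.67  0.23  1.22 -2.07]
t 10.95 pos [0.5807 0.1241 0.1606] theta -94.08 tilt [ 0.0016 -0.0004] F [-0.1  0.1  0. ] grip 84.5 q [ 0.35  0.33 -0.73  1.67  0.24  1.22 -2.07]
[0.432, 0.154, 0.15, -70.0] -> turn [ 0.0006 -0.0016 -0.4202] shift [-0.1504 -0.0193  0.0104]
```

View pics/b6.png

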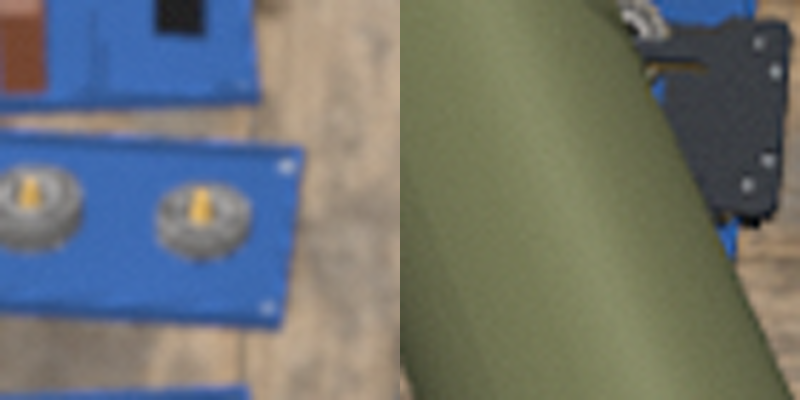

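The bearing sits flat over its cone, with the brass tip showing through the bore at (201,205) in the crop. Next is the spring.

Emit:
step_arm --plan '[[[0,0,-0.1],[-0.04,-0.005,0],0],[[0,0,-0.2],[-0.08,-0.01,0.005],0],[[0,0,-0.3],[-0.12,-0.015,0.015],0],[[0,0,-0.4],[-0.14,-0.018,0.025],0],[[0,0,-0.42],[-0.15,-0.019,0.03],0],[[0,0,-0.42],[-0.15,-0.019,0.03],0],[[0,0,-0.42],[-0.15,-0.019,0.03],0],[[0,0,-0.42],[-0.15,-0.019,0.03],0],[[0,0,-0.42],[-0.15,-0.019,0.03],0],[[0,0,-0.42],[-0.15,-0.019,0.03],0]]'

```text
time: 12.2
position: [0.4323, 0.1537, 0.1295]
tool_rot: [-3.094, -0.545, 0.0]
ft_force: [-0.4, -0.3, 0.3]
grip_width: 0.999
```

```bash
python3 look.py s1 .432 .154 .06 45; python3 mv.py .432 .154 .036 -70
```

```text
t 12.2 pos [0.4323 0.1537 0.1295] theta -70.03 tilt [-0.0001  0.0002] F [-0.4 -0.3  0.3] grip 86.9 q [ 0.46  0.04 -0.87  2.01  0.03  1.1  -1.64]
t 12.3 pos [0.4323 0.1537 0.1295] theta -70.02 tilt [-0.0001  0.    ] F [-1.3 -1.2  0. ] grip 86.6 q [ 0.46  0.04 -0.87  2.01  0.03  1.1  -1.64]
[0.432, 0.154, 0.036, -70.0] -> turn [-0.0001  0.     -0.0004] shift [-0.0001 -0.0004  0.0935]
```

View pics/s1.png

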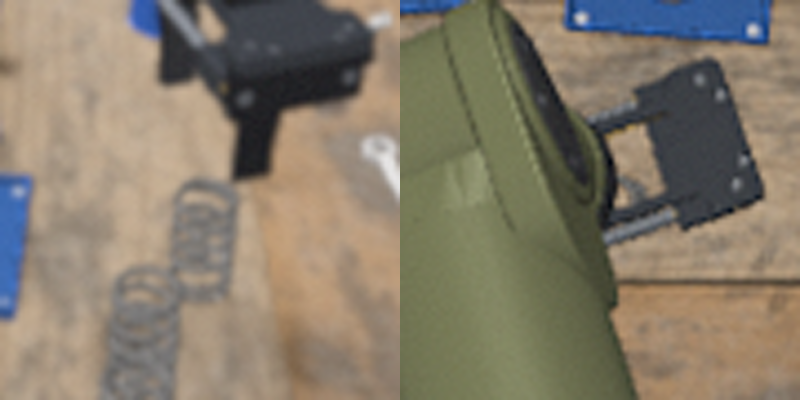

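Emit:
step_arm --plan '[[[0,0,0],[0,0,0.02],0],[[0,0,0],[0,0,0.045],0],[[0,0,0],[0,0,0.07],0],[[0,0,0],[0,0,0.085],0],[[0,0,0],[0,0,0.093],0],[[0,0,0],[0,0,0.093],0],[[0,0,0],[0,0,0.093],130],[[0,0,0],[0,0,0.093],180],[[0,0,0],[0,0,0.093],190],[[0,0,0],[0,0,0.093],190]]'

```text
time: 13.55
position: [0.4323, 0.1536, 0.0367]
tool_rot: [3.094, 0.545, 0.001]
ft_force: [-0.0, 0.1, 0.1]
grip_width: 0.63
```

Emit:
step_arm --plan '[[[0,0,0],[0,0,0],190],[[0,0,0],[0,0,0],190],[[0,0,0],[0,0,0],190],[[0,0,0],[0,0,-0.02],190],[[0,0,0],[0,0,-0.06],190],[[0,0,0],[0,0,-0.1],190],[[0,0,0],[0,0,-0.14],190],[[0,0,0],[0,0,-0.15],190],[[0,0,0],[0,0,-0.15],190],[[0,0,0],[0,0,-0.15],190]]'

```text
time: 14.8
position: [0.4311, 0.1533, 0.1849]
tool_rot: [-3.094, -0.545, 0.005]
ft_force: [-0.1, 0.4, -1.5]
grip_width: 0.439
```

```bash
python3 look.py s2 .432 .154 .18 45; python3 mv.py .603 -.1935 .15 -90
```

```text
t 14.8 pos [0.4311 0.1533 0.1849] theta -70.01 tilt [-0.003  -0.0004] F [-0.1  0.4 -1.5] grip 38.2 q [ 0.5  -0.04 -0.87  1.95 -0.03  1.22 -1.58]
t 14.9 pos [0.4312 0.1534 0.185 ] theta -70.0 tilt [-0.003  -0.0001] F [-1.   0.6 -0.9] grip 38.1 q [ 0.5  -0.04 -0.87  1.95 -0.03  1.22 -1.58]
[0.603, -0.1935, 0.15, -90.0] -> turn [-0.0004  0.0029  0.349 ] shift [0.0429 0.3848 0.0345]
```

View pics/s2.png

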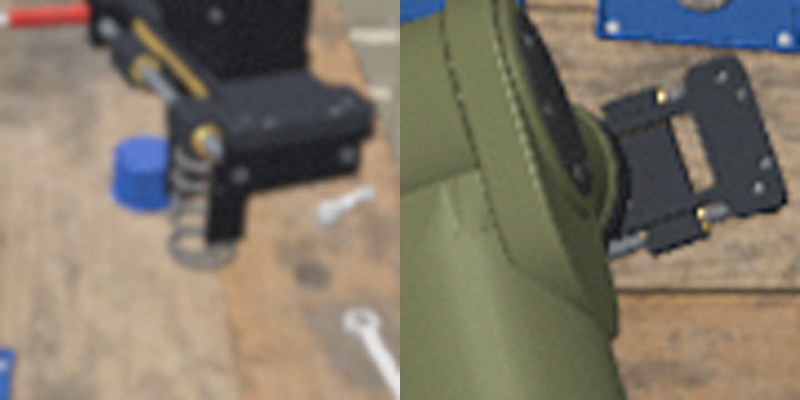

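Emit:
step_arm --plan '[[[0,0,0.05],[0.006,0.05,0],190],[[0,0,0.1],[0.012,0.1,0],190],[[0,0,0.15],[0.018,0.16,0],190],[[0,0,0.2],[0.025,0.22,0.01],190],[[0,0,0.25],[0.031,0.28,0.02],190],[[0,0,0.3],[0.037,0.335,0.03],190],[[0,0,0.349],[0.041,0.37,0.036],190],[[0,0,0.349],[0.043,0.385,0.036],190],[[0,0,0.349],[0.043,0.385,0.036],190],[[0,0,0.349],[0.043,0.385,0.036],190]]'

```text
time: 16.15
position: [0.6041, -0.1909, 0.1508]
tool_rot: [-3.141, -0.005, 0.0]
ft_force: [0.2, 0.0, -1.7]
grip_width: 0.442
```

```bash
python3 mv.py .603 -.1935 .085 -90; python3 look.py s3 .603 -.1935 .08 35; python3 mv.py .603 -.1935 .1 -90
```

```text
t 16.15 pos [ 0.6041 -0.1909  0.1508] theta -89.83 tilt [-0.0001  0.0009] F [ 0.2  0.  -1.7] grip 38.4 q [ 0.71  0.39 -0.57  1.59  0.22  1.23 -1.46]
[0.603, -0.1935, 0.085, -90.0] -> turn [-0.0009  0.0001  0.0031] shift [-0.0011  0.0027  0.0658]
t 16.15 pos [ 0.6041 -0.1909  0.1508] theta -89.83 tilt [-0.0001  0.0009] F [ 0.2  0.  -1.7] grip 38.4 q [ 0.71  0.39 -0.57  1.59  0.22  1.23 -1.46]
t 16.25 pos [ 0.6042 -0.1913  0.1511] theta -89.84 tilt [0.0004 0.    ] F [ 0.7 -0.  -1. ] grip 38.4 q [ 0.71  0.39 -0.57  1.59  0.22  1.23 -1.46]
[0.603, -0.1935, 0.1, -90.0] -> turn [-0.     -0.0004  0.0028] shift [-0.0012  0.0022  0.0511]
```

View pics/s3.png

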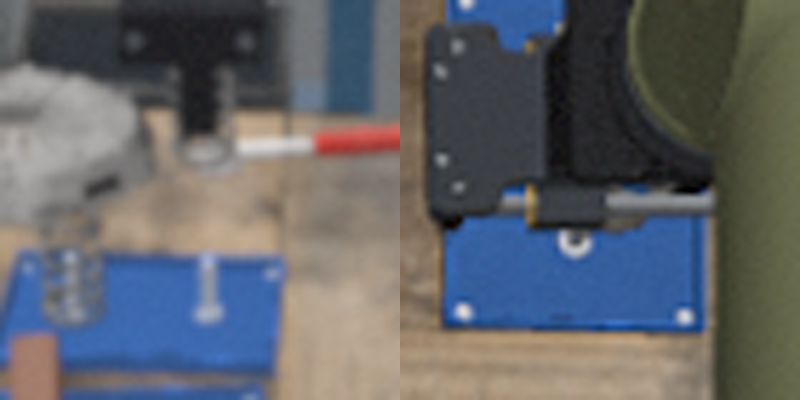

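Emit:
step_arm --plan '[[[0,0,0.003],[-0.001,0.002,0.015],190],[[0,0,0.003],[-0.001,0.002,0.03],190],[[0,0,0.003],[-0.001,0.002,0.045],190],[[0,0,0.003],[-0.001,0.002,0.055],190],[[0,0,0.003],[-0.001,0.002,0.055],190],[[0,0,0.003],[-0.001,0.002,0.055],190],[[0,0,0.003],[-0.001,0.002,0.055],190],[[0,0,0.003],[-0.001,0.002,0.055],190],[[0,0,0.003],[-0.001,0.002,0.055],190],[[0,0,0.003],[-0.001,0.002,0.055],190]]'

```text
time: 17.5
position: [0.6032, -0.1955, 0.0956]
tool_rot: [3.141, -0.005, 0.0]
ft_force: [-0.2, 0.9, -1.5]
grip_width: 0.444
```

```bash
python3 mv.py .603 -.1937 .041 -90; python3 - <<'E'
from h import *
s=ctrl.get_state()["position"]
ims={n:ctrl.get_image(n) for n in("side","top")}; S=8; out=[]
for n,(x0,y0) in dict(side=(205,130),top=(300,135)).items():
    im=ims[n]
    w=cv2.resize(im[y0:y0+60,x0:x0+50,::-1],None,fx=S,fy=S,interpolation=cv2.INTER_CUBIC)
    def dr(P,col):
        h=cv2.convexHull(np.float32(proj(n,P))).reshape(-1,2); cv2.polylines(w,[np.int32((h+.5-[x0,y0])*S)],True,col,1)
    b=s[2]-.036
    dr(cyl(.039,b,b+.066)+np.array([s[0],s[1],0]),(0,255,0))
    dr(cyl(.008,.004,.044)+np.array([.603,-.1937,0]),(0,0,255)); dr(cyl(.016,.004,.007)+np.array([.603,-.1937,0]),(0,0,255))
    dr(cyl(.039,.004,.072)+np.array([.685,-.1937,0]),(0,255,255))
    out.append(w)
cv2.imwrite("pics/s4.png",np.hstack(out))
E
```

```text
t 17.5 pos [ 0.6032 -0.1955  0.0956] theta -90.18 tilt [ 0.0001 -0.0002] F [-0.2  0.9 -1.5] grip 38.6 q [ 0.71  0.45 -0.55  1.64  0.25  1.13 -1.48]
[0.603, -0.1937, 0.041, -90.0] -> turn [ 0.0002 -0.0001 -0.0032] shift [-0.0002 -0.0018  0.0546]
```

View pics/s4.png

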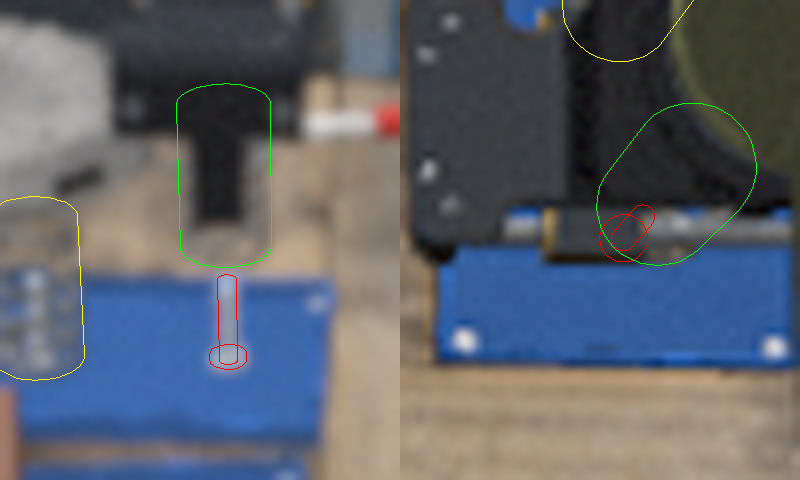

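Emit:
step_arm --plan '[[[0,0,0],[0,-0.0015,0],190],[[0,0,0],[0,-0.0015,0.012],190],[[0,0,0],[0,-0.0015,0.024],190],[[0,0,0],[0,-0.0015,0.034],190],[[0,0,0],[0,-0.0015,0.042],190],[[0,0,0],[0,-0.0015,0.049],190],[[0,0,0],[0,-0.0015,0.054],190],[[0,0,0],[0,-0.0015,0.054],190],[[0,0,0],[0,-0.0015,0.054],190],[[0,0,0],[0,-0.0015,0.054],190]]'

```text
time: 18.85
position: [0.6034, -0.194, 0.0419]
tool_rot: [3.141, -0.005, 0.001]
ft_force: [-0.1, -0.1, -0.6]
grip_width: 0.437
```

```bash
python3 look.py s5 .603 -.1935 .04 30; python3 mv.py
```

```text
t 18.85 pos [ 0.6034 -0.194   0.0419] theta -90.18 tilt [ 0.0005 -0.0003] F [-0.1 -0.1 -0.6] grip 38.0 q [ 0.69  0.5  -0.53  1.68  0.29  1.04 -1.51]
t 18.95 pos [ 0.6033 -0.194   0.0418] theta -90.19 tilt [ 0.0003 -0.0003] F [ 0.2  0.1 -1.3] grip 38.2 q [ 0.69  0.5  -0.53  1.68  0.29  1.04 -1.51]
```

View pics/s5.png

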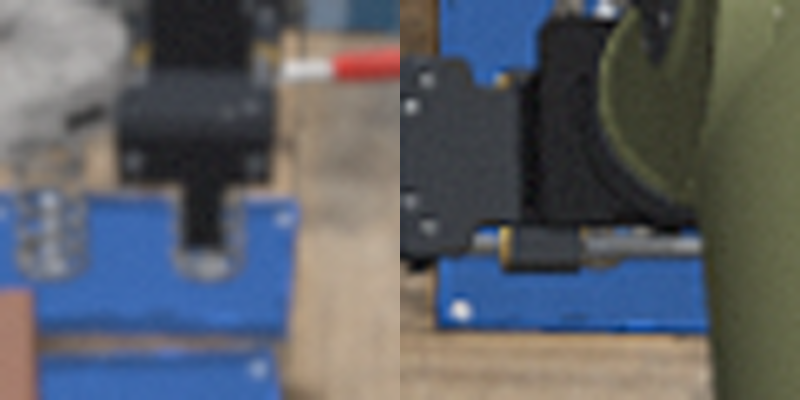

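Emit:
step_arm --plan '[[[0,0,0],[0,0,0.001],190],[[0,0,0],[0,0,0.001],190],[[0,0,0],[0,0,0.001],125],[[0,0,0],[0,0,0.001],100],[[0,0,0],[0,0,0.001],60],[[0,0,0],[0,0,0.001],40],[[0,0,0],[0,0,-0.02],40],[[0,0,0],[0,0,-0.06],20],[[0,0,0],[0,0,-0.11],0],[[0,0,0],[0,0,-0.16],0]]'

```text
time: 20.2
position: [0.6033, -0.1937, 0.2048]
tool_rot: [3.141, -0.004, 0.002]
ft_force: [1.4, -0.5, 0.8]
grip_width: 0.988
```

```bash
python3 look.py s6 .603 -.1935 .04 30; python3 mv.py .42 .15 .2 -10 .3727 .2995 .1 76
```

```text
t 20.2 pos [ 0.6033 -0.1937  0.2048] theta -90.16 tilt [ 0.0015 -0.0006] F [ 1.4 -0.5  0.8] grip 85.9 q [ 0.72  0.35 -0.57  1.52  0.2   1.32 -1.45]
t 20.3 pos [ 0.6071 -0.1942  0.2104] theta -90.17 tilt [ 0.0126 -0.0045] F [ 0.7  1.  -0.1] grip 86.3 q [ 0.72  0.35 -0.58  1.52  0.2   1.32 -1.45]
[0.42, 0.15, 0.2, -10.0] -> turn [ 0.0125 -0.0074 -1.3992] shift [-0.1882 -0.3437  0.0065]
[0.3727, 0.2995, 0.1, 76.0] -> turn [ 0.0191  0.0042 -2.9001] shift [-0.2372 -0.4935  0.1052]
```

View pics/s6.png

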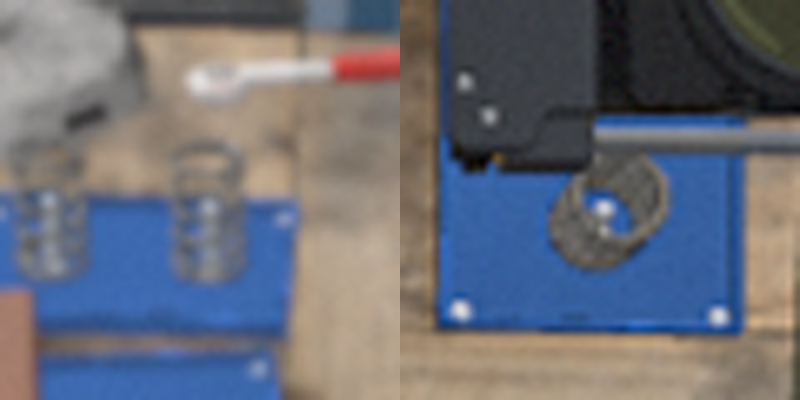

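Emit:
step_arm --plan '[[[0,0,-0.17],[-0.01,-0.03,0],0],[[0,0,-0.34],[-0.02,-0.06,0],0],[[0,0,-0.51],[-0.03,-0.09,0],0],[[0,0,-0.68],[-0.04,-0.12,0],0],[[0,0,-0.85],[-0.055,-0.16,0],0],[[0,0,-1.02],[-0.07,-0.2,0],0],[[0,0,-1.19],[-0.08,-0.24,0],0],[[0,0,-1.36],[-0.09,-0.28,0],0],[[0,0,-1.5],[-0.1,-0.3,0],0],[[0,0,-1.5],[-0.1,-0.3,0],0]]'

```text
time: 21.55
position: [0.5035, 0.1083, 0.2023]
tool_rot: [2.298, 2.14, 0.0]
ft_force: [1.0, -0.6, 0.4]
grip_width: 1.0
```

```bash
python3 mv.py .3727 .2995 .1 76
```

```text
t 21.55 pos [0.5035 0.1083 0.2023] theta -4.09 tilt [ 0.0011 -0.0008] F [ 1.  -0.6  0.4] grip 87.0 q [ 0.64  0.13 -0.97  1.8   0.12  1.26 -0.42]
[0.3727, 0.2995, 0.1, 76.0] -> turn [ 5.0000e-04  1.4000e-03 -1.3978e+00] shift [ 0.1814 -0.1443  0.102 ]
```

Emit:
step_arm --plan '[[[0,0,-0.14],[0.02,-0.015,0],0],[[0,0,-0.28],[0.04,-0.03,0],0],[[0,0,-0.42],[0.06,-0.045,0],0],[[0,0,-0.56],[0.08,-0.06,0],0],[[0,0,-0.7],[0.09,-0.072,0.01],0],[[0,0,-0.7],[0.09,-0.072,0.01],0],[[0,0,-0.7],[0.09,-0.072,0.01],0],[[0,0,-0.7],[0.09,-0.072,0.01],0],[[0,0,-0.7],[0.09,-0.072,0.01],0],[[0,0,-0.7],[0.09,-0.072,0.01],0]]'

```text
time: 22.8
position: [0.4392, 0.2013, 0.1916]
tool_rot: [1.431, 2.797, 0.0]
ft_force: [0.2, 0.6, -0.8]
grip_width: 0.999
```

```bash
python3 mv.py .373 .2995 .1 76
```

```text
t 22.8 pos [0.4392 0.2013 0.1916] theta 35.82 tilt [0. 0.] F [ 0.2  0.6 -0.8] grip 86.9 q [ 0.61  0.06 -1.11  1.88  0.05  1.23  0.11]
[0.373, 0.2995, 0.1, 76.0] -> turn [ 0.      0.     -0.7013] shift [0.1184 0.0038 0.0916]
```

Emit:
step_arm --plan '[[[0,0,-0.14],[0.02,0.001,0.015],0],[[0,0,-0.28],[0.045,0.002,0.03],0],[[0,0,-0.42],[0.07,0.003,0.05],0],[[0,0,-0.56],[0.095,0.004,0.07],0],[[0,0,-0.701],[0.118,0.004,0.092],0],[[0,0,-0.701],[0.118,0.004,0.092],0],[[0,0,-0.701],[0.118,0.004,0.092],0],[[0,0,-0.701],[0.118,0.004,0.092],0],[[0,0,-0.701],[0.118,0.004,0.092],0],[[0,0,-0.701],[0.118,0.004,0.092],0]]'

```text
time: 24.05
position: [0.3736, 0.2991, 0.0998]
tool_rot: [0.384, 3.117, -0.0]
ft_force: [-0.7, 0.5, -0.1]
grip_width: 1.002
```

```bash
python3 look.py l1 .373 .2995 .02 40; python3 mv.py .373 .2995 .0155 76
```

```text
t 24.05 pos [0.3736 0.2991 0.0998] theta 75.96 tilt [ 0.0007 -0.0003] F [-0.7  0.5 -0.1] grip 87.2 q [ 0.39  0.25 -1.22  2.    0.27  1.07  0.38]
t 24.15 pos [0.3733 0.2992 0.0996] theta 76.0 tilt [ 0.0004 -0.0002] F [0.3 0.1 0.6] grip 87.3 q [ 0.39  0.25 -1.22  2.    0.27  1.07  0.38]
[0.373, 0.2995, 0.0155, 76.0] -> turn [-0.0001  0.0004 -0.0001] shift [0.0004 0.0002 0.0841]
```

View pics/l1.png

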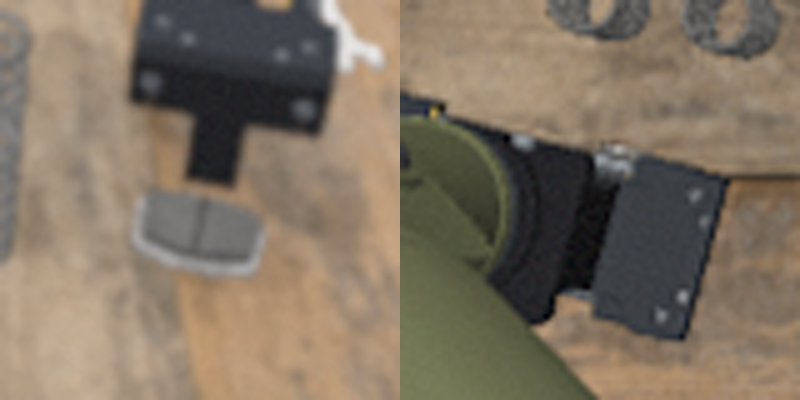

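Emit:
step_arm --plan '[[[0,0,0],[0,0,0.02],0],[[0,0,0],[0,0,0.045],0],[[0,0,0],[0,0,0.065],0],[[0,0,0],[0,0,0.077],0],[[0,0,0],[0,0,0.082],0],[[0,0,0],[0,0,0.084],0],[[0,0,0],[0,0,0.084],0],[[0,0,0],[0,0,0.084],100],[[0,0,0],[0,0,0.084],150],[[0,0,0],[0,0,0.084],190]]'

```text
time: 25.4
position: [0.3732, 0.2994, 0.0157]
tool_rot: [0.382, 3.118, -0.0]
ft_force: [-0.3, 0.2, 0.2]
grip_width: 0.743
```

Emit:
step_arm --plan '[[[0,0,0],[0,0,0],190],[[0,0,0],[0,0,0],190],[[0,0,0],[0,0,0],190],[[0,0,0],[0,0,0],190],[[0,0,0],[0,0,-0.015],190],[[0,0,0],[0,0,-0.035],190],[[0,0,0],[0,0,-0.055],190],[[0,0,0],[0,0,-0.055],190],[[0,0,0],[0,0,-0.055],190],[[0,0,0],[0,0,-0.055],190]]'

```text
time: 26.65
position: [0.3725, 0.2989, 0.0697]
tool_rot: [-0.382, -3.117, 0.002]
ft_force: [0.3, -0.3, -3.0]
grip_width: 0.44
```

```bash
python3 look.py l2 .373 .2995 .07 40; python3 mv.py .594 .299 .09 94.7
```

```text
t 26.65 pos [0.3725 0.2989 0.0697] theta 76.03 tilt [-0.0014 -0.0009] F [ 0.3 -0.3 -3. ] grip 38.3 q [ 0.34  0.31 -1.18  2.02  0.33  1.02  0.33]
t 26.75 pos [0.3726 0.2991 0.0699] theta 76.04 tilt [-0.0012 -0.0005] F [ 0.   0.1 -3.3] grip 38.4 q [ 0.34  0.31 -1.18  2.02  0.33  1.02  0.33]
[0.594, 0.299, 0.09, 94.7] -> turn [-0.0006 -0.0012 -0.3256] shift [-0.2149  0.0532 -0.0204]
```

View pics/l2.png

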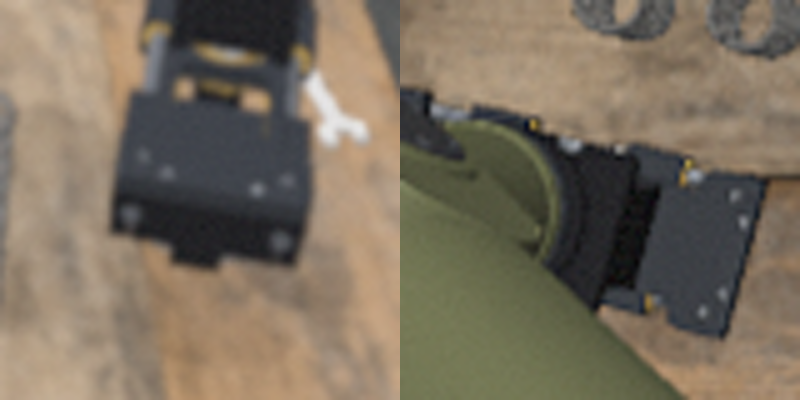

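Emit:
step_arm --plan '[[[0,0,0],[0,0,-0.03],190],[[0,0,0],[0,0,-0.06],190],[[0,0,0],[0,0,-0.08],190],[[0,0,-0.05],[-0.03,0.007,-0.08],190],[[0,0,-0.1],[-0.07,0.017,-0.08],190],[[0,0,-0.18],[-0.12,0.03,-0.08],190],[[0,0,-0.26],[-0.17,0.042,-0.08],190],[[0,0,-0.325],[-0.215,0.053,-0.08],190],[[0,0,-0.325],[-0.215,0.053,-0.08],190],[[0,0,-0.325],[-0.215,0.053,-0.08],190]]'

```text
time: 28.0
position: [0.5935, 0.2994, 0.1494]
tool_rot: [0.128, -3.136, -0.0]
ft_force: [-0.1, 0.2, -2.5]
grip_width: 0.44
```

```bash
python3 look.py l3 .594 .299 .1 50; python3 mv.py .594 .299 .06 94.7
```

```text
t 28.0 pos [0.5935 0.2994 0.1494] theta 94.67 tilt [-0.0028  0.0002] F [-0.1  0.2 -2.5] grip 38.3 q [ 0.23  0.64 -1.07  1.49  0.57  1.35  0.77]
t 28.1 pos [0.5931 0.2996 0.1503] theta 94.75 tilt [-0.0009 -0.0003] F [-0.8  0.1 -2.9] grip 38.4 q [ 0.23  0.64 -1.07  1.49  0.57  1.35  0.77]
[0.594, 0.299, 0.06, 94.7] -> turn [-0.0002 -0.0009  0.0009] shift [-0.0009 -0.0007  0.0903]
```

View pics/l3.png

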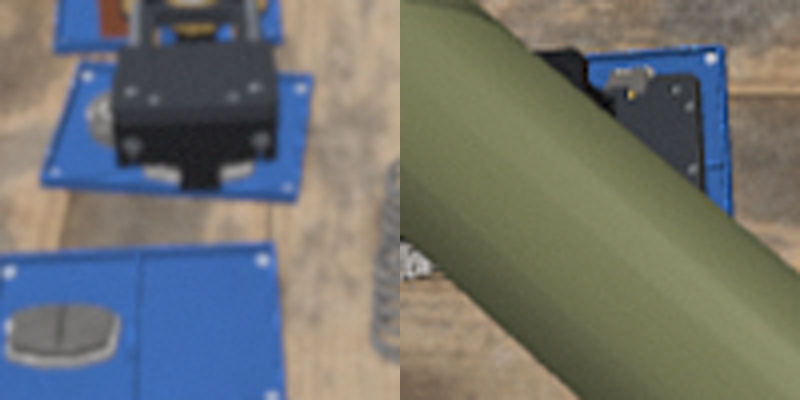

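Emit:
step_arm --plan '[[[0,0,0],[-0.001,-0.0005,0.025],190],[[0,0,0],[-0.001,-0.0005,0.055],190],[[0,0,0],[-0.001,-0.0005,0.085],190],[[0,0,0],[-0.001,-0.0005,0.105],190],[[0,0,0],[-0.001,-0.0005,0.117],190],[[0,0,0],[-0.001,-0.0005,0.124],190],[[0,0,0],[-0.001,-0.0005,0.129],190],[[0,0,0],[-0.001,-0.0005,0.13],190],[[0,0,0],[-0.001,-0.0005,0.13],190],[[0,0,0],[-0.001,-0.0005,0.13],190]]'

```text
time: 29.35
position: [0.5958, 0.2987, 0.021]
tool_rot: [-0.127, 3.138, 0.0]
ft_force: [-0.5, -0.4, -2.4]
grip_width: 0.44
```

```bash
python3 look.py l4 .594 .299 .01 35; python3 mv.py .5942 .299 .020 94.7
```

```text
t 29.35 pos [0.5958 0.2987 0.021 ] theta 94.65 tilt [0.0007 0.0003] F [-0.5 -0.4 -2.4] grip 38.3 q [ 0.19  0.76 -0.98  1.59  0.68  1.16  0.71]
t 29.45 pos [0.5957 0.2986 0.0208] theta 94.65 tilt [0.0004 0.0001] F [ 0.3 -0.6 -3.4] grip 38.4 q [ 0.19  0.76 -0.98  1.59  0.68  1.16  0.71]
[0.5942, 0.299, 0.02, 94.7] -> turn [ 0.      0.0004 -0.0009] shift [0.0015 0.0005 0.0008]
```

View pics/l4.png

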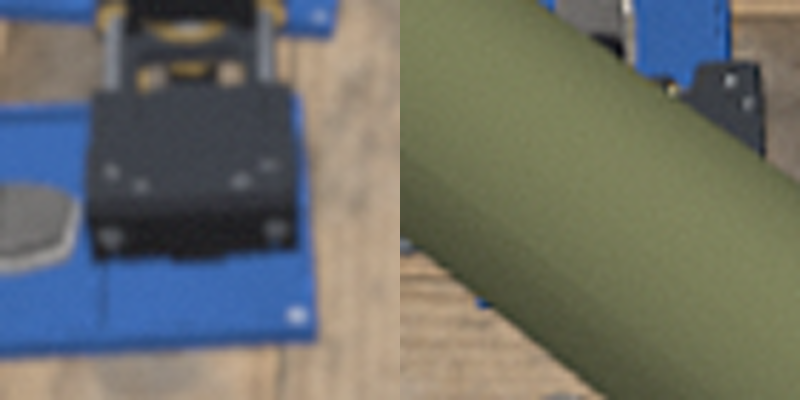

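Correct by 1.5 mm, lower by 0.7 mm, then release with a partial opening that stays inside the rims.

Emit:
step_arm --plan '[[[0,0,0],[0.0015,0.0005,0],190],[[0,0,0],[0.0015,0.0005,0],190],[[0,0,0],[0.0015,0.0005,0.0007],190],[[0,0,0],[0.0015,0.0005,0.0007],130],[[0,0,0],[0.0015,0.0005,0.0007],110],[[0,0,0],[0.0015,0.0005,0.0007],95],[[0,0,0],[0.0015,0.0005,0.0007],95],[[0,0,0],[0.0015,0.0005,-0.02],95],[[0,0,0],[0.0015,0.0005,-0.06],95],[[0,0,0],[0.0015,0.0005,-0.12],60]]'

```text
time: 30.7
position: [0.5933, 0.2984, 0.1417]
tool_rot: [0.128, -3.137, 0.001]
ft_force: [1.2, 0.4, 0.5]
grip_width: 0.681
```

```bash
python3 look.py l5 .594 .299 .01 35; python3 mv.py .5 0 .2 0
```

```text
t 30.7 pos [0.5933 0.2984 0.1417] theta 94.67 tilt [-0.002  -0.0009] F [1.2 0.4 0.5] grip 59.2 q [ 0.23  0.65 -1.06  1.5   0.57  1.34  0.77]
t 30.8 pos [0.5968 0.3024 0.1496] theta 94.67 tilt [0.0109 0.0065] F [-0.2  0.9 -0.1] grip 63.7 q [ 0.23  0.64 -1.07  1.49  0.57  1.33  0.77]
[0.5, 0.0, 0.2, 0.0] -> turn [0.0136 0.004  1.6523] shift [ 0.1206 -0.2933 -0.0534]
```

View pics/l5.png

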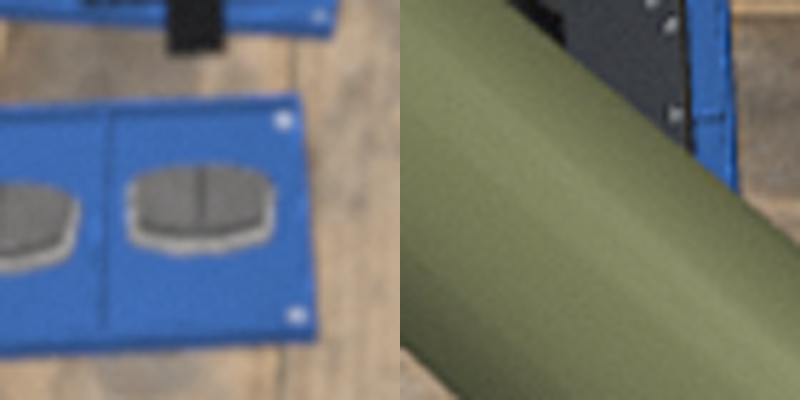

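Emit:
step_arm --plan '[[[0,0,0.17],[0,0,-0.03],0],[[0,0,0.34],[0.02,-0.05,-0.05],0],[[0,0,0.51],[0.04,-0.1,-0.055],0],[[0,0,0.68],[0.06,-0.15,-0.055],0],[[0,0,0.85],[0.08,-0.2,-0.055],0],[[0,0,1.02],[0.1,-0.24,-0.055],0],[[0,0,1.19],[0.11,-0.27,-0.055],0],[[0,0,1.36],[0.12,-0.293,-0.055],0],[[0,0,1.53],[0.12,-0.293,-0.055],0],[[0,0,1.65],[0.12,-0.293,-0.055],0]]'

```text
time: 32.05
position: [0.4982, -0.0027, 0.1965]
tool_rot: [2.223, 2.218, 0.0]
ft_force: [1.0, -0.6, 0.6]
grip_width: 0.999
```

```bash
python3 mv.py .376 -.303 .15 -96.2; cat > f3.py <<'E'
from h import *
# lining in tray + loose block from fresh pictures
im={n:ctrl.get_image(n) for n in("top","side")}
hm=lambda l:np.array(l)
a=np.array
def octo(L,W,e,z0,z1,mid=.35):
    p=[(s*W/2,t*L*mid/2) for s in(-1,1) for t in(-1,1)]+[(s*e/2,t*L/2) for s in(-1,1) for t in(-1,1)]
    return a([[x,y,z] for x,y in p for z in(z0,z1)])
for n in im:
    for L,ts in(("lining_center",((.594,.299),(.676,.3057))),("block_center",((.376,-.303),(.686,-.0318)))):
        for d in ctrl.cut_out(n,L):
            ys,xs=np.nonzero(d["pixels"]); r=cv2.minAreaRect(np.float32(np.c_[xs,ys]))
            print(n,L,round(d["score"],2),"c",(round(xs.mean(),1),round(ys.mean(),1)),len(xs))
            if n=="top":
                h=cv2.convexHull(np.int32(np.c_[xs,ys])).reshape(-1,2); P=at_z(n,h,.008)[:,:2]
                print("   rect",[np.round(v,3) for v in cv2.minAreaRect(np.float32(P*1000))])
    cv2.imwrite(f"pics/f3_{n}.png",im[n][:,:,::-1])
E
python3 f3.py
```

```text
t 32.05 pos [ 0.4982 -0.0027  0.1965] theta -0.13 tilt [ 0.0013 -0.0012] F [ 1.  -0.6  0.6] grip 86.9 q [ 0.86  0.08 -0.94  1.85  0.07  1.24 -0.1 ]
[0.376, -0.303, 0.15, -96.2] -> turn [ 2.0000e-03 -1.0000e-04  1.6768e+00] shift [-0.3005 -0.1216  0.0467]
top lining_center 0.53 c (np.float64(148.3), np.float64(166.6)) 275
   rect [array([595.092, 298.882]), array([58.852, 38.292]), np.float64(1.91)]
top block_center 0.63 c (np.float64(148.0), np.float64(166.4)) 252
   rect [array([595.2  , 299.066]), array([52.84, 38.59]), np.float64(0.151)]
top block_center 0.62 c (np.float64(372.2), np.float64(248.3)) 572
   rect [array([ 375.357, -308.551]), array([ 42.869, 101.721]), np.float64(88.026)]
side lining_center 0.8 c (np.float64(226.1), np.float64(280.5)) 363
side block_center 0.72 c (np.float64(297.4), np.float64(155.3)) 343
```

View pics/f3_top.png

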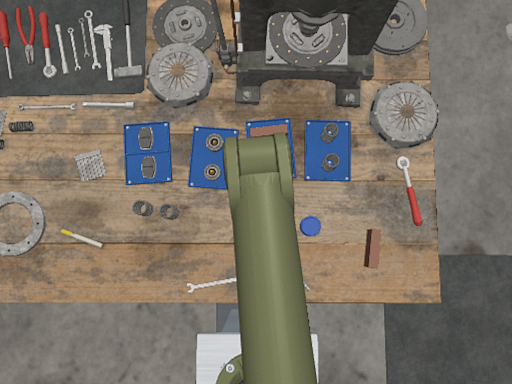

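```bash
python3 - <<'E'
from h import *
im=cv2.imread("pics/f3_top.png"); S=9
x0,y0=118,115
w=cv2.resize(im[y0:y0+75,x0:x0+62],None,fx=8,fy=8,interpolation=cv2.INTER_CUBIC)
def dr(p,L,col):
    h=cv2.convexHull(np.float32(proj("top",place(box(L,.040,.005,.005),p)))).reshape(-1,2); cv2.polylines(w,[np.int32((h+.5-[x0,y0])*8)],True,col,1)
dr((.5945,.299,.083),.061,(0,255,0)); dr((.676,.3058,.083),.065,(0,255,0))
cv2.imwrite("pics/l6.png",w)
# mask by low saturation inside tray, moments at plane z=.012
hsv=cv2.cvtColor(im,cv2.COLOR_BGR2HSV)
for c,L in(((.5945,.299),.07),((.676,.3058),.07)):
    reg=hullmask(proj("top",place(box(L+.005,.062,.005,.005),(c[0],c[1],.083))))>.5
    m=reg&(hsv[:,:,1]<110); ys,xs=np.nonzero(m); P=at_z("top",np.c_[xs,ys],.009)[:,:2]
    C=np.cov(P.T); ev,V=np.linalg.eigh(C); v=V[:,1]*np.sign(V[0,1]); print(len(xs),P.mean(0),"axis deg",np.degrees(np.arctan2(v[1],v[0])))
    r=cv2.minAreaRect(np.float32(P*1000)); print(r)
E
```

```text
304 [0.59389804 0.29705863] axis deg 2.7109308164315804
((593.5748901367188, 297.2086181640625), (61.55704879760742, 41.00436019897461), 1.8931876420974731)
316 [0.67506099 0.30865359] axis deg 3.3299173582519765
((675.9315795898438, 308.3785095214844), (65.18449401855469, 41.30955505371094), 2.2027647495269775)
```

View pics/l6.png

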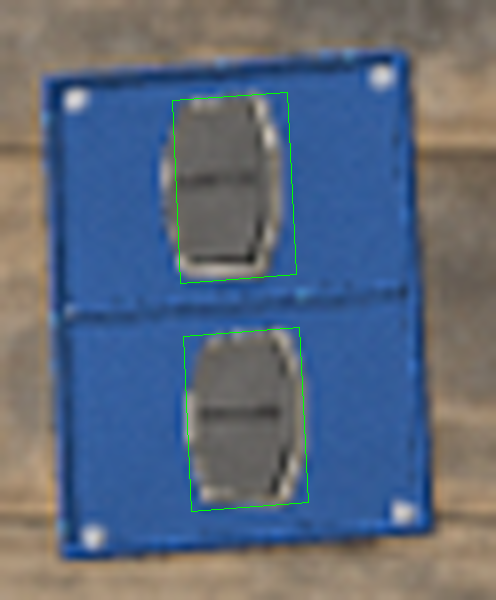

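```bash
python3 - <<'E'
from h import *
im={n:cv2.imread(f"pics/f3_{n}.png") for n in("top","side")}
obs={}
for n in im:
    hsv=cv2.cvtColor(im[n],cv2.COLOR_BGR2HSV); lab=cv2.cvtColor(im[n],cv2.COLOR_BGR2LAB).astype(int)
    reg=hullmask(proj(n,place(box(.12,.05,-.0,.055),(.376,-.303,-.11))))>0
    m=reg&(lab[:,:,1]>139); 
    print(n,m.sum())
    m=cv2.morphologyEx(np.uint8(m),cv2.MORPH_CLOSE,np.ones((3,3)))
    obs[n]=filled(m)
M=box(.1,.025,0,.05)
for o in({"top":obs["top"]},{"side":obs["side"]},obs):
    print(list(o),fit(M,o,(.376,-.303,-.11)))
x,_=fit(M,obs,(.376,-.303,-.11)); 
out=[]
for n,(x0,y0) in dict(top=(345,215),side=(270,130)).items():
    w=cv2.resize(im[n][y0:y0+65,x0:x0+55],None,fx=7,fy=7,interpolation=cv2.INTER_CUBIC)
    for z in(0,.05):
        h=cv2.convexHull(np.float32(proj(n,place(box(.1,.025,z,z),x)))).reshape(-1,2); cv2.polylines(w,[np.int32((h+.5-[x0,y0])*7)],True,(0,255,0),1)
    out.append(w)
cv2.imwrite("pics/k1.png",np.hstack(out))
E
```

```text
top 357
side 251
['top'] (array([ 0.37501985, -0.30498851, -0.15468426]), np.float64(79.79215686274509))
['side'] (array([ 0.37540905, -0.30514954, -0.10812907]), np.float64(140.47450980392156))
['top', 'side'] (array([ 0.37494022, -0.30567525, -0.15211611]), np.float64(221.1843137254902))
```

View pics/k1.png

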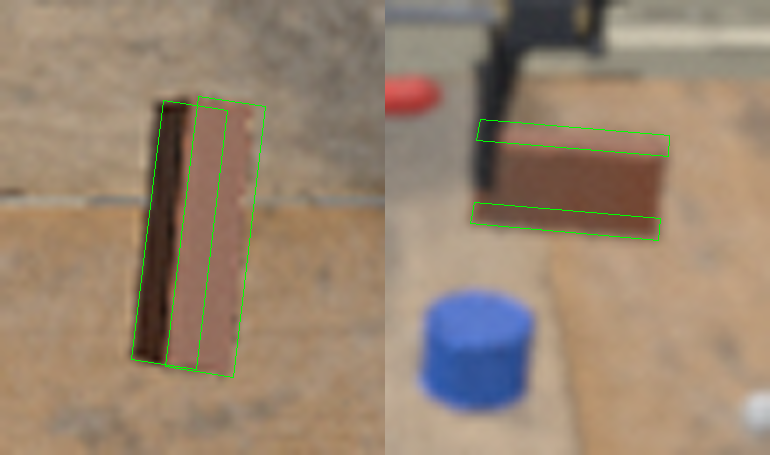

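Emit:
step_arm --plan '[[[0,0,0.17],[-0.03,-0.012,0],0],[[0,0,0.34],[-0.06,-0.024,0],0],[[0,0,0.51],[-0.09,-0.036,0],0],[[0,0,0.68],[-0.12,-0.05,0],0],[[0,0,0.85],[-0.16,-0.065,0],0],[[0,0,1.02],[-0.2,-0.08,0],0],[[0,0,1.19],[-0.24,-0.1,0.01],0],[[0,0,1.36],[-0.28,-0.115,0.03],0],[[0,0,1.53],[-0.301,-0.122,0.05],0],[[0,0,1.69],[-0.301,-0.122,0.06],0]]'

```text
time: 33.6
position: [0.3752, -0.3056, 0.1342]
tool_rot: [-3.134, 0.196, 0.002]
ft_force: [-0.2, 1.2, 0.2]
grip_width: 0.997
```

```bash
python3 look.py k2 .376 -.304 .05 40; python3 mv.py .3755 -.304 .03 -96.9
```

```text
t 33.6 pos [ 0.3752 -0.3056  0.1342] theta -97.16 tilt [-0.0013  0.0013] F [-0.2  1.2  0.2] grip 86.8 q [ 1.2   0.08 -0.59  1.96  0.05  1.12 -1.11]
t 33.7 pos [ 0.376  -0.3037  0.1343] theta -96.71 tilt [-0.0017  0.0023] F [-0.4  0.6  0.4] grip 86.9 q [ 1.2   0.08 -0.59  1.96  0.05  1.12 -1.1 ]
[0.3755, -0.304, 0.03, -96.9] -> turn [-0.002   0.002   0.0034] shift [-0.0002  0.0006  0.1043]
```

View pics/k2.png

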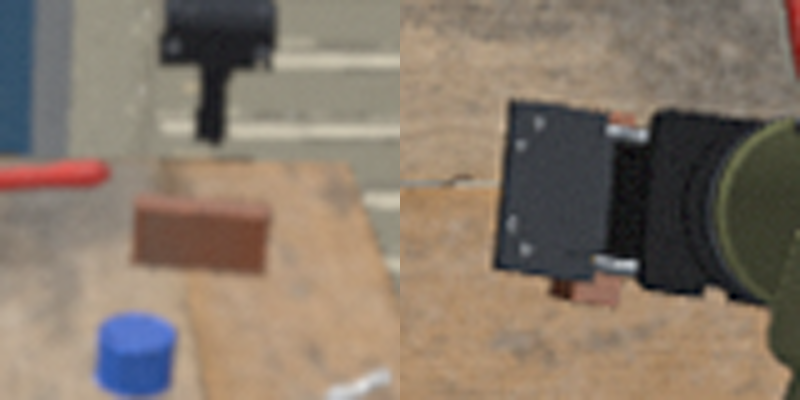

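Emit:
step_arm --plan '[[[0,0,0],[0,0.0005,0.02],0],[[0,0,0],[0,0.0005,0.045],0],[[0,0,0],[0,0.0005,0.07],0],[[0,0,0],[0,0.0005,0.09],0],[[0,0,0],[0,0.0005,0.104],0],[[0,0,0],[0,0.0005,0.104],0],[[0,0,0],[0,0.0005,0.104],130],[[0,0,0],[0,0.0005,0.104],160],[[0,0,0],[0,0.0005,0.104],190],[[0,0,0],[0,0.0005,0.104],220]]'

```text
time: 34.95
position: [0.3768, -0.3048, 0.0318]
tool_rot: [3.136, -0.184, 0.0]
ft_force: [-0.1, -0.3, -0.6]
grip_width: 0.634
```

Emit:
step_arm --plan '[[[0,0,0],[0,0,0],220],[[0,0,0],[0,0,0],220],[[0,0,0],[0,0,0],220],[[0,0,0],[0,0,-0.02],220],[[0,0,0],[0,0,-0.05],220],[[0,0,0],[0,0,-0.09],220],[[0,0,0],[0,0,-0.12],220],[[0,0,0],[0,0,-0.12],220],[[0,0,0],[0,0,-0.12],220],[[0,0,0],[0,0,-0.12],220]]'

```text
time: 36.2
position: [0.3759, -0.3039, 0.1499]
tool_rot: [-3.134, 0.184, 0.003]
ft_force: [-0.4, 0.8, -1.1]
grip_width: 0.282
```

```bash
python3 look.py k3 .376 -.304 .15 40; python3 mv.py .6045 -.0395 .15 5.4
```

```text
t 36.2 pos [ 0.3759 -0.3039  0.1499] theta -96.71 tilt [-0.002   0.0021] F [-0.4  0.8 -1.1] grip 24.6 q [ 1.21  0.06 -0.6   1.94  0.04  1.15 -1.09]
t 36.3 pos [ 0.3762 -0.3041  0.1503] theta -96.71 tilt [-0.0014  0.0017] F [-0.7 -0.1 -0.7] grip 24.9 q [ 1.21  0.06 -0.6   1.94  0.04  1.15 -1.09]
[0.6045, -0.0395, 0.15, 5.4] -> turn [-2.5000e-03 -2.0000e-04 -1.7821e+00] shift [ 0.1959 -0.2894  0.0005]
```

View pics/k3.png

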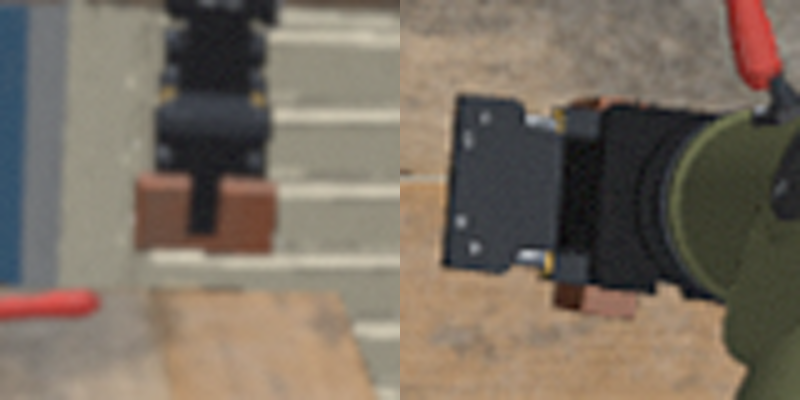

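Emit:
step_arm --plan '[[[0,0,-0.15],[0.01,-0.015,0],220],[[0,0,-0.32],[0.03,-0.045,0],220],[[0,0,-0.5],[0.055,-0.08,0],220],[[0,0,-0.68],[0.08,-0.12,0],220],[[0,0,-0.86],[0.105,-0.155,0],220],[[0,0,-1.04],[0.13,-0.19,0],220],[[0,0,-1.22],[0.155,-0.225,0],220],[[0,0,-1.4],[0.175,-0.255,0],220],[[0,0,-1.58],[0.19,-0.28,0],220],[[0,0,-1.75],[0.196,-0.289,0],220]]'

```text
time: 37.55
position: [0.6057, -0.0379, 0.1507]
tool_rot: [-2.14, -2.297, -0.002]
ft_force: [0.5, -0.8, -1.0]
grip_width: 0.282
```

```bash
python3 look.py k4 .6045 -.0395 .13 45; python3 mv.py .6045 -.0395 .075 5.4
```

```text
t 37.55 pos [ 0.6057 -0.0379  0.1507] theta 4.04 tilt [-0.0007  0.0021] F [ 0.5 -0.8 -1. ] grip 24.5 q [ 0.78  0.45 -0.96  1.64  0.38  1.25 -0.19]
t 37.65 pos [ 0.6054 -0.0386  0.1506] theta 3.72 tilt [-0.001   0.0024] F [ 0.1 -0.5 -1.5] grip 24.9 q [ 0.78  0.45 -0.96  1.65  0.38  1.25 -0.19]
[0.6045, -0.0395, 0.075, 5.4] -> turn [-0.0008 -0.0024 -0.0293] shift [-0.001  -0.0009  0.0756]
```

View pics/k4.png

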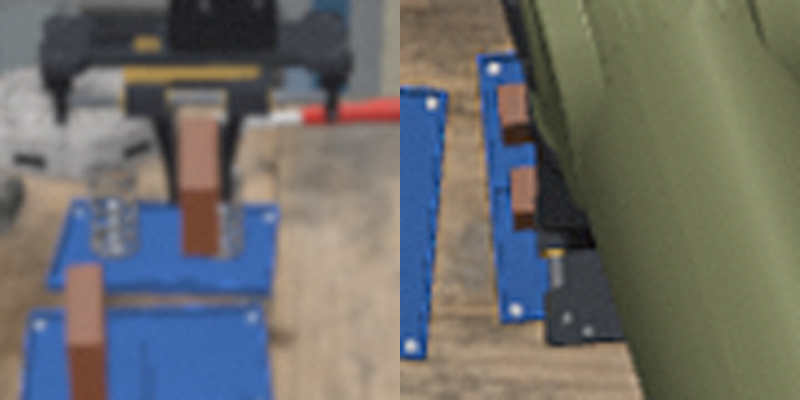

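Emit:
step_arm --plan '[[[0,0,-0.029],[-0.001,-0.001,0.015],220],[[0,0,-0.029],[-0.001,-0.001,0.035],220],[[0,0,-0.029],[-0.001,-0.001,0.055],220],[[0,0,-0.029],[-0.001,-0.001,0.075],220],[[0,0,-0.029],[-0.001,-0.001,0.088],220],[[0,0,-0.029],[-0.001,-0.001,0.09],220],[[0,0,-0.029],[-0.001,-0.001,0.09],220],[[0,0,-0.029],[-0.001,-0.001,0.09],220],[[0,0,-0.029],[-0.001,-0.001,0.09],220],[[0,0,-0.029],[-0.001,-0.001,0.09],220]]'

```text
time: 38.9
position: [0.6044, -0.0416, 0.0619]
tool_rot: [2.118, 2.32, 0.0]
ft_force: [0.4, -0.0, -0.9]
grip_width: 0.283
```

```bash
python3 look.py k5 .6045 -.0395 .06 40; python3 mv.py .6045 -.0395 .035 5.4
```

```text
t 38.9 pos [ 0.6044 -0.0416  0.0619] theta 5.21 tilt [ 0.0005 -0.0003] F [ 0.4 -0.  -0.9] grip 24.6 q [ 0.74  0.54 -0.91  1.73  0.47  1.11 -0.22]
t 39.0 pos [ 0.6043 -0.0416  0.0617] theta 5.21 tilt [ 0.0002 -0.0002] F [-1.3 -0.1 -1.7] grip 24.8 q [ 0.74  0.54 -0.91  1.73  0.47  1.11 -0.22]
[0.6045, -0.0395, 0.035, 5.4] -> turn [ 0.0002  0.0002 -0.0033] shift [0.0021 0.0004 0.0267]
```

View pics/k5.png

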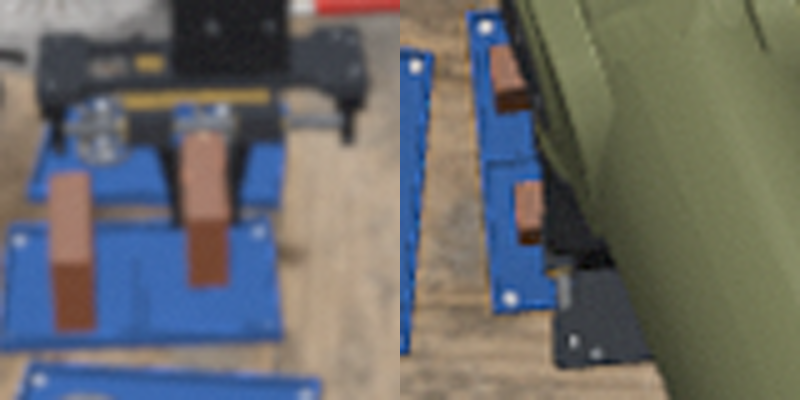

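```bash
python3 - <<'E'
from h import *
im={n:ctrl.get_image(n) for n in("top","side")}; out=[]
p=(.6043,-.0416,np.radians(5.21+90))
for n,(x0,y0) in dict(top=(225,110),side=(185,155)).items():
    w=cv2.resize(im[n][y0:y0+80,x0:x0+66],None,fx=6,fy=6,interpolation=cv2.INTER_CUBIC)
    for z in(.0317,.0817):
        h=cv2.convexHull(np.float32(proj(n,place(box(.1,.025,z,z),p)))).reshape(-1,2); cv2.polylines(w,[np.int32((h+.5-[x0,y0])*6)],True,(0,255,0),1)
    for z in(.004,.058):
        h=cv2.convexHull(np.float32(proj(n,place(box(.1,.025,z,z),(.686,-.032,.095+np.pi/2))))).reshape(-1,2); cv2.polylines(w,[np.int32((h+.5-[x0,y0])*6)],True,(0,255,255),1)
    h=cv2.convexHull(np.float32(proj(n,place(box(.1,.025,.004,.004),(.6045,-.0395,.095+np.pi/2))))).reshape(-1,2); cv2.polylines(w,[np.int32((h+.5-[x0,y0])*6)],True,(0,0,255),1)
    out.append(w)
cv2.imwrite("pics/k6.png",np.hstack(out))
E
```

```text
(no output)
```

View pics/k6.png

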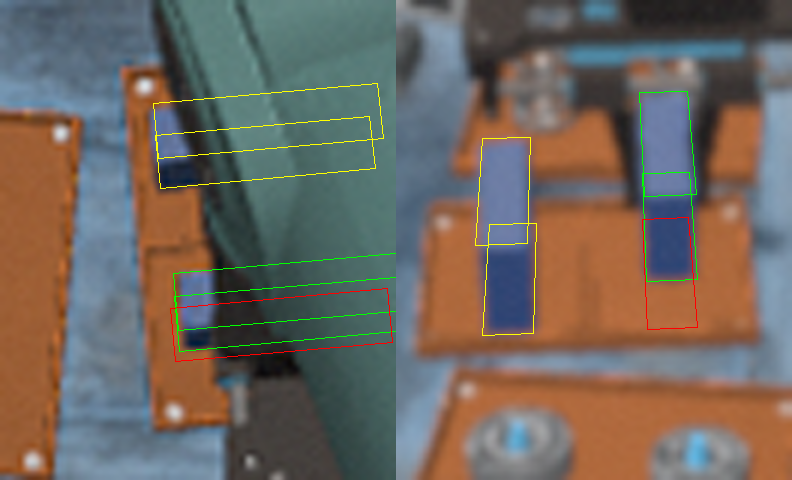

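Emit:
step_arm --plan '[[[0,0,-0.003],[0.005,0,0],220],[[0,0,-0.003],[0.005,0,0.008],220],[[0,0,-0.003],[0.005,0,0.016],220],[[0,0,-0.003],[0.005,0,0.022],220],[[0,0,-0.003],[0.005,0,0.0265],220],[[0,0,-0.003],[0.005,0,0.0265],220],[[0,0,-0.003],[0.005,0,0.0265],220],[[0,0,-0.003],[0.005,0,0.0265],220],[[0,0,-0.003],[0.005,0,0.0265],220],[[0,0,-0.003],[0.005,0,0.0265],220]]'

```text
time: 40.35
position: [0.6036, -0.0366, 0.0355]
tool_rot: [-2.115, -2.323, 0.001]
ft_force: [-2.9, -0.6, 6.0]
grip_width: 0.286
```

```bash
python3 mv.py .604 -.0366 .0343 5.4;  python3 - <<'E'
from h import *
im={n:ctrl.get_image(n) for n in("top","side")}; out=[]
for n,(x0,y0) in dict(top=(225,110),side=(185,155)).items():
    w=cv2.resize(im[n][y0:y0+80,x0:x0+66,::-1],None,fx=6,fy=6,interpolation=cv2.INTER_CUBIC)
    for z in(.004,.054):
        h=cv2.convexHull(np.float32(proj(n,place(box(.1,.025,z,z),(.6045,-.0395,.095+np.pi/2))))).reshape(-1,2); cv2.polylines(w,[np.int32((h+.5-[x0,y0])*6)],True,(0,0,255),1)
    out.append(w)
cv2.imwrite("pics/k7.png",np.hstack(out))
E
```

```text
t 40.35 pos [ 0.6036 -0.0366  0.0355] theta 5.38 tilt [-0.0006 -0.0005] F [-2.9 -0.6  6. ] grip 24.8 q [ 0.72  0.57 -0.89  1.75  0.5   1.07 -0.25]
[0.604, -0.0366, 0.0343, 5.4] -> turn [-0.0007  0.0005 -0.0003] shift [-0.      0.0004  0.0012]
```

View pics/k7.png

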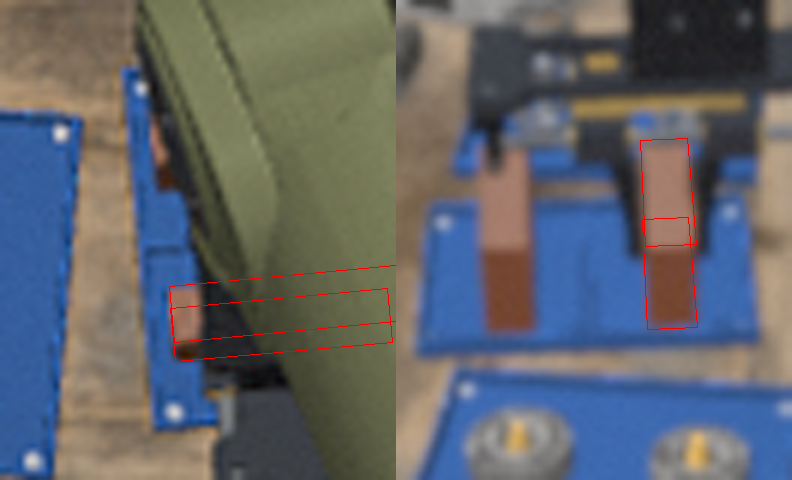

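```bash
python3 - <<'E'
from h import *
K,R,t=cam("side"); 
for px in((201.2,183.3),(201.2,178)):
    d=R.T@np.linalg.inv(K)@np.array([*px,1]); o=-R.T@t
    for y in(.02,.008,-.03,-.06):
        s=(y-o[1])/d[1]; print(px,np.round(o+s*d,3))
print(proj("side",[[.69,.008,.0915],[.69,-.065,.0915],[.69,-.03,.058]]))
E
```

```text
(201.2, 183.3) [0.681 0.02  0.101]
(201.2, 183.3) [0.683 0.008 0.093]
(201.2, 183.3) [ 0.689 -0.03   0.069]
(201.2, 183.3) [ 0.694 -0.06   0.05 ]
(201.2, 178) [0.68  0.02  0.118]
(201.2, 178) [0.682 0.008 0.111]
(201.2, 178) [ 0.688 -0.03   0.088]
(201.2, 178) [ 0.693 -0.06   0.069]
[[198.74828349 183.69746354]
 [201.88567352 170.9328514 ]
 [201.13309281 186.38297418]]
```

Emit:
step_arm --plan '[[[0,0,0],[0,0,0],175],[[0,0,0],[0,0,0],160],[[0,0,0],[0,0,0],145],[[0,0,0],[0,0,0],130],[[0,0,0],[0,0,0],120],[[0,0,0],[0,0,0],120],[[0,0,0],[0,0,-0.02],120],[[0,0,0],[0,0,-0.05],120],[[0,0,0],[0,0,-0.1],120],[[0,0,0],[0,0,-0.15],120]]'

```text
time: 41.7
position: [0.6038, -0.0362, 0.1879]
tool_rot: [2.113, 2.323, 0.001]
ft_force: [1.0, -0.6, 0.8]
grip_width: 0.529
```

```bash
python3 look.py k8 .6045 -.0395 .04 40; python3 mv.py .43 -.35 .22 5.4
```

```text
t 41.7 pos [ 0.6038 -0.0362  0.1879] theta 5.42 tilt [ 0.001  -0.0001] F [ 1.  -0.6  0.8] grip 46.0 q [ 0.8   0.41 -0.99  1.61  0.36  1.31 -0.15]
t 41.8 pos [ 0.6075 -0.0354  0.1927] theta 5.42 tilt [ 0.0114 -0.0013] F [-0.6  0.4  0.1] grip 45.9 q [ 0.8   0.41 -0.99  1.6   0.36  1.31 -0.15]
[0.43, -0.35, 0.22, 5.4] -> turn [0.0112 0.0023 0.0003] shift [-0.2965 -0.2061 -0.0289]
```

View pics/k8.png

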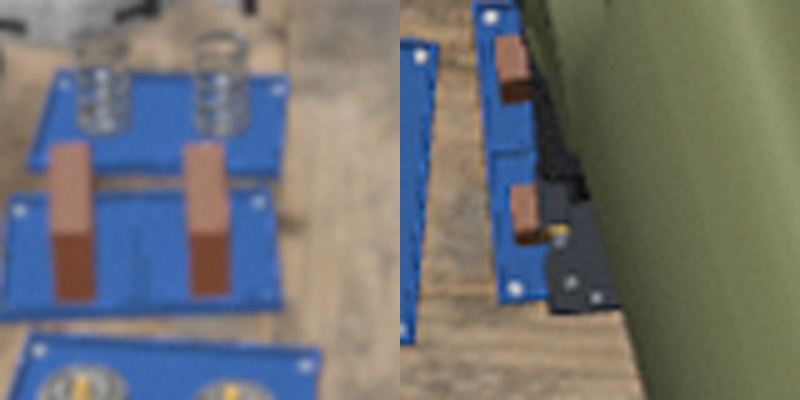

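The block stands parallel to its mate. I'll move the arm out of the way and check everything.

Emit:
step_arm --plan '[[[0,0,0],[-0.04,-0.03,-0.03],60],[[0,0,0],[-0.08,-0.055,-0.03],0],[[0,0,0],[-0.12,-0.08,-0.03],0],[[0,0,0],[-0.16,-0.11,-0.03],0],[[0,0,0],[-0.2,-0.14,-0.03],0],[[0,0,0],[-0.24,-0.17,-0.03],0],[[0,0,0],[-0.28,-0.19,-0.03],0],[[0,0,0],[-0.32,-0.2,-0.03],0],[[0,0,0],[-0.34,-0.2,-0.03],0],[[0,0,0],[-0.34,-0.2,-0.03],0]]'

```text
time: 43.05
position: [0.4371, -0.394, 0.215]
tool_rot: [-2.115, -2.322, -0.002]
ft_force: [-0.1, 0.6, 0.1]
grip_width: 1.001
```

```bash
python3 - <<'E'
from h import *
import mv; mv.go([])
im={n:ctrl.get_image(n) for n in("top","side")}
im0={n:cv2.imread(f"pics/{n}0.png") for n in im}
D=dict(bearing=((.5813,.1245,0),cyl(.045,.004,.018)),spring=((.603,-.1937,0),cyl(.039,.004,.070)),lining=((.5943,.299,.083),box(.061,.040,.005,.009)),block=((.6045,-.0395,.095),box(.025,.1,.004,.054)))
for n,(x0,y0,W,H) in dict(top=(115,105,250,95),side=(160,130,110,185)).items():
    S=3.2; b=im[n][:,:,::-1]; w=cv2.resize(b[y0:y0+H,x0:x0+W],None,fx=S,fy=S,interpolation=cv2.INTER_CUBIC)
    w2=w.copy()
    for p,m in D.values():
        h=cv2.convexHull(np.float32(proj(n,place(m,p)))).reshape(-1,2); cv2.polylines(w,[np.int32((h+.5-[x0,y0])*S)],True,(0,255,0),1)
    cv2.imwrite(f"pics/end_{n}.png",np.vstack([w2,w]) if n=="top" else np.hstack([w2,w]))
    d=cv2.absdiff(cv2.GaussianBlur(b.copy(),(3,3),0),cv2.GaussianBlur(im0[n],(3,3),0)).max(2)
    for nm,c,m in(("lmate",(.676,.3058,.083),box(.065,.04,.004,.018)),("bmate",(.686,-.032,.095),box(.025,.1,.004,.058))):
        r=hullmask(proj(n,place(m,c)))>0; print(n,nm,"mean diff",d[r].mean(),"max",d[r].max())
E
```

```text
t 43.05 pos [ 0.4371 -0.394   0.215 ] theta 5.34 tilt [0.0008 0.0013] F [-0.1  0.6  0.1] grip 87.1 q [ 1.42  0.31 -0.88  1.62  0.25  1.33  0.6 ]
top lmate mean diff 1.0374707259953162 max 2
top bmate mean diff 1.100854700854701 max 4
side lmate mean diff 0.7477797513321492 max 2
side bmate mean diff 0.7543352601156069 max 2
```

View pics/end_top.png

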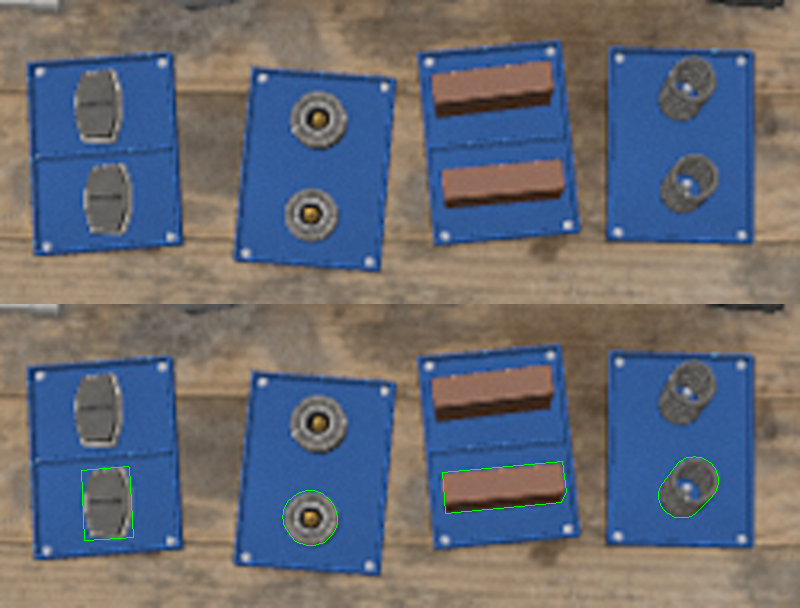

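View pics/end_side.png

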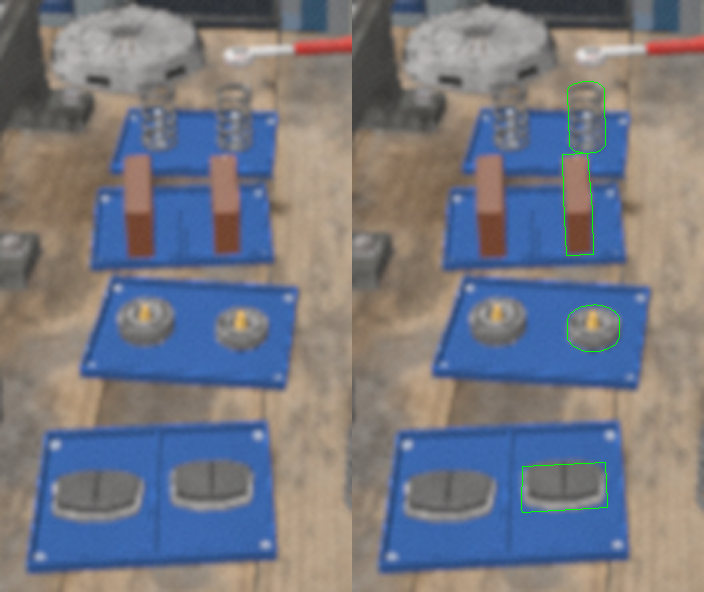

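```bash
python3 - <<'E'
from bench import ctrl
print(ctrl.close_job()); print(ctrl.get_state()["time"])
E
```

```text
the job is handed in; nothing more can be done
None
the job is handed in; nothing more can be done
```

All four parts are in their trays, each next to its mate, and I handed the job in at about 43 s of the 120 s allowed.

- **Order and choice:** I placed the bearing, then the spring, then the lining, then the block. The spring is the one that was farthest to the robot's right at the start.
- **Final pictures:** the bearing lies flat over its cone with the brass tip showing in the bore. The spring stands over its post. The lining and the block sit in the middle of their free bays, each within about 2 mm of the target outline.
- **Mates:** the pictures show no change from the start at the lining and the block that were already in the trays.
- **Arm:** it is clear of everything, with the gripper open.

Small disagreements:
- **Lining angle:** I measured the lining at about 2.7° in world axes, the mate at about 3.3° and the tray at about 4.7°. The lining is therefore about 2° off the tray's axis. I left it rather than risk disturbing it.
- **Block grip:** I had gripped the block about 3 mm off its middle, and I corrected for that before setting it down.
- **Block contact:** it touched the tray floor with about 6 N, slightly sooner than expected.

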